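# Gauge two fired collars and sort out the shrunk one

## Task

Take the blue-handled plug gauge from its holder and try its plug in the bore of the left (nearer) collar on the slanted rack, then in the right one, each time pushing lightly until the flange meets the collar or the plug will go no further. Then put the gauge back in its wooden holder, and put the collar that did not let the plug in into the red reject tray, leaving the good collar in its nest on the rack.

Things in the scene. Friction and masses are not known exactly. Their poses are not given: they have to be found in the camera images.
- gauge_centre (a point): plug gauge 93 mm long, 150 g, upright in its holder. Upwards: steel plug 20 mm diameter, 28 mm long, end bevelled to 18 mm; stop flange 30 mm diameter, 5 mm thick; blue handle 22 x 22 mm square, 60 mm long. Point: on the axis half-way: plug end 46.5 mm below, flange underside 18.5 below, handle from 13.5 below to 46.5 above. z: from plug to handle; x, y: square to the handle's sides
- gauge_tip (a point): centre of the end face of the gauge's plug, axes as the gauge
- holder: dark wooden block 60 x 60 x 40 mm fixed to the table, with a 25 mm hole 34 mm deep in the middle of its top, in which the gauge stands, flange on the block's top. Origin: centre of its underside; z up.
- rack: plywood rack 210 mm wide, fixed. Its top board (100 mm deep) slopes at 25 degrees, low edge to the front, with two round nests 56 mm across and 10 mm deep. Stands askew, 29 to 49 degrees, left end nearer. Origin: centre of its underside; x up the slope, y to its left, z up. Centres of the nests' floors: x = -3, y = +60 (left) or -60 (right), z = 72 mm
- collar_a_centre (a point): terracotta collar, a plain ring: outside 52 mm, 40 mm tall, bore right through, 120 g. It stands 10 mm deep in a nest of the rack. One collar (either may stand left) has a 24 mm bore, the other has shrunk to 17 mm and stops the plug at its mouth. Point: its centre, 20 mm from both ends; z: along the bore, out of the rack, 25 degrees from vertical, leaning down the slope
- collar_b_centre (a point): terracotta collar, a plain ring: outside 52 mm, 40 mm tall, bore right through, 120 g. It stands 10 mm deep in a nest of the rack. One collar (either may stand left) has a 24 mm bore, the other has shrunk to 17 mm and stops the plug at its mouth. Point: its centre, 20 mm from both ends; z: along the bore, out of the rack, 25 degrees from vertical, leaning down the slope
- reject_tray: red tray 130 (x) x 160 (y) x 25 mm tall, walls 4 mm, floor 4 mm, open on top, fixed to the table. Origin: centre of its underside; z up.
Things that resemble listed ones, but are neither listed nor needed, are in the scene too. Leave any green look-alike of the part that bears gauge_centre alone.

How it is judged:
On the way, in this order (a step that is already met when the one before it is completed fails the run):
1. the gauge has been tried in the left collar: plug in at least 23 mm, or pressed (over 1 N) on the mouth of the shrunk bore within 8 mm of its centre (((y of collar_a_centre in the frame of rack above 0 m and z of gauge_tip in the frame of collar_a_centre below -0.003 m and x of gauge_tip in the frame of collar_a_centre between -0.006 and 0.006 m and y of gauge_tip in the frame of collar_a_centre between -0.006 and 0.006 m) or (y of collar_b_centre in the frame of rack above 0 m and z of gauge_tip in the frame of collar_b_centre between 0.01 and 0.024 m and contact force between gauge and collar_b above 1 N and x of gauge_tip in the frame of collar_b_centre between -0.008 and 0.008 m and y of gauge_tip in the frame of collar_b_centre between -0.008 and 0.008 m))), for 0.1 s.
2. then the gauge has been tried in the right collar in the same way (((y of collar_a_centre in the frame of rack below 0 m and z of gauge_tip in the frame of collar_a_centre below -0.003 m and x of gauge_tip in the frame of collar_a_centre between -0.006 and 0.006 m and y of gauge_tip in the frame of collar_a_centre between -0.006 and 0.006 m) or (y of collar_b_centre in the frame of rack below 0 m and z of gauge_tip in the frame of collar_b_centre between 0.01 and 0.024 m and contact force between gauge and collar_b above 1 N and x of gauge_tip in the frame of collar_b_centre between -0.008 and 0.008 m and y of gauge_tip in the frame of collar_b_centre between -0.008 and 0.008 m))), for 0.1 s.
At the end, for the whole second after the job is handed in: Gauge upright (8.5 degrees) in its holder, plug end within 12 mm of the hole axis and under 20 mm high; shrunk collar in the reject tray, centre inside the walls and under 35 mm high; good collar in its nest, within 12 mm of its start and square to the sloping board within 6 degrees (horizontal distance between gauge_tip and holder below 0.012 m and z of gauge_tip in the frame of holder below 0.02 m and angle between gauge_centre's own z axis and vertical below 0.15 rad and x of collar_b_centre in the frame of reject_tray between -0.06 and 0.06 m and y of collar_b_centre in the frame of reject_tray between -0.075 and 0.075 m and z of collar_b_centre in the frame of reject_tray below 0.035 m and distance of collar_a_centre from where it was at the start of the episode below 0.012 m and angle between the z axis of collar_a_centre and the z axis of rack, either way round between 0.33 and 0.55 rad); the robot touches nothing.
It also fails if it takes over 72 s, if anything falls off the work surface, if the arm or the gripper's body presses on something with over 40 N, if the wrist force passes 120 N, or if a joint passes its speed limit or range.

## Robot

A 7-joint arm with a two-finger parallel gripper is mounted at the origin on a cart in front of the work surface, level with it; the furniture and walls round the work are solid. World frame = base frame: x ahead of the robot, y to its left, z up, the work surface at z = 0. Lengths are in m, angles in rad, forces in N, time in s.
With the tool pointing down it reaches from about 0.425 to 0.925 m from the base axis. Payload 6.8 kg.
Tool frame: the origin (TCP) lies at the very end of the fingers, on their centre line; the grasp point (between the pads) lies 19 mm behind it; z points along the fingers, x is the direction in which the jaws open and shut, and the axes are right-handed (so a half turn about z gives the same grasp; the last joint's range is limited). The gripper opens to 85 mm and grips with 20 to 120 N. Pads are 22 mm wide; open, the fingers measure 114 mm over their backs; the gripper's body (76 mm by 85 mm) begins 54 mm behind the grasp point. The pads swing forward as they close: fully open they stand 13 mm farther back than shut.
Start: joints at [-1.432, 0.477, 0.022, 1.555, -0.011, 1.109, -0.083], TCP at [0.165, 0.655, 0.231] pointing down, gripper open.
Joint ranges: [-2.96, 2.96], [-0.34, 2.1], [-1.41, 1.46], [0.24, 2.44], [-1.37, 4.51], [0.17, 1.92], [-2.96, 2.96]. Speed limits (rad/s): [2.39, 2.39, 3.14, 3.14, 3.14, 3.14, 3.14].

## Interface

Orientations are given as a unit quaternion [w, x, y, z].
In Python, from station import get_obs, read_camera, calibration, hand_in, recognise, outline_of, place_of gives the robot as it stands.
- The arm moves only by the tool move_arm, never from a script. Its argument "steps" is a list of rows, each an object with "fingers": the finger opening in mm, from 0 to 85.4; "translation": the shift along the world's x, y, z in mm, a list of three; "turn": the turn about the world's z in rad. In form: [{"fingers": fingers, "translation": [dx, dy, dz], "turn": turn}, ...]. A call has 1 to 10 rows; each row shifts and turns the commanded pose from where the row before left it; what a row does not reach is not made up. A row lasts 1/8 s, in which the tool goes at most 62.5 mm and 10.7 degrees, less where a joint would pass 70% of its speed; a pose out of reach is approached as far as the arm can. A call with a gripper value outside its range is refused whole. The fingers move at their own pace and stop on an object; "newtons" is the grip in N (left out, the last holds). Time passes only in rows, so rows that do not move let the fingers close. It gives the time, the measured TCP pose, the force and the opening at its end, in the units of the state.
- get_obs(): the state, without advancing time (a new reading comes with each control period).
- read_camera(name): name is "side" or "top" or "wrist"; returns the picture (420x560x3 uint8, blue, green, red); there is no depth.
- calibration(name): a dict with "camera_matrix" (3x3 intrinsics, pixels), "rvec" (rotation vector, rad) and "tvec" (3), from world to camera coordinates, as OpenCV has them. Camera axes: x right, y down, z forward; pixel columns grow to the right and rows downward; lengths in m; the calibration is good to about 2 mm. A picture is of the moment at which its call begins: read the wrist's pose just before it. calibration takes no time and is no camera call; for the wrist camera it gives the pose at the moment of the call.
- hand_in(): hands the job in, once; it reports no verdict.
Trained networks look in the newest picture that a camera, given by its name, has taken for a name from the list of things; names that differ only in an ending like _2 or _b are one class to them, and where a whole thing is asked for, a point or a joint stands for the part that bears it (a point fixed in the world has none). Each returns a list of dicts, best first, with "conf" (0 to 1); they miss things now and then, are a little off and sometimes report something else, mostly with a low value. They report only what shows in the picture. A call takes as long as a camera call. They do not tell look-alikes from the thing itself.
- recognise(camera, name): "xy" ([column, row] in pixels, amid what is visible of it).
- outline_of(camera, name): "mask" (420x560 bool, what is visible of it) and "xy" ([column, row] in pixels, amid what is visible of it).
- place_of(camera, name): "xy" ([column, row] in pixels: a listed point, or the origin of a listed thing).
The state is a dict: "t": time; "q": joint angles; "joint_vel": joint speeds; "joint_torque": joint torques, N m; "eef_pos": TCP position; "tool_rot": TCP orientation; "contact_force": force on the tool from outside, world axes, zero at the start; "torque": the same for the moment, N m; "gripper_width": opening from 0.0 (shut) to 1.0 (fully open).
Only numpy, scipy, OpenCV 4.12 (cv2) and the standard library are available. Lean on these libraries where they do the work, as an engineer would, in place of code of your own. Each camera call takes 0.05 s, during which the arm holds its last target.

## Working session

There is one attempt and no reset: what is moved stays moved. The work goes in short steps, Python scripts to look and compute and a tool call to move; the robot and the scene stay as the last step left them, time stands still between calls to the robot, and variables do not carry over. Pictures are saved under pics/ and viewed, and the job is handed in when it is done.

Besides the shell and the picture viewer there is one more tool, called in YAML: its name, and indented under it one key for each argument. move_arm: Moves the arm, as the interface text tells. Its arguments: {"type":"object","properties":{"steps":{"type":"array"},"newtons":{"type":"number"}},"required":["steps"]}

```bash
ls; mkdir -p pics
cat > h.py <<'E'
import numpy as np,cv2
from station import *
def cal(n):
    c=calibration(n); return np.array(c["camera_matrix"],float),np.array(c["rvec"],float).reshape(3),np.array(c["tvec"],float).reshape(3)
def ray(c,uv):
    K,r,t=c; R=cv2.Rodrigues(r)[0]; d=R.T@np.linalg.inv(K)@np.array([uv[0],uv[1],1.]); return -R.T@t,d/np.linalg.norm(d)
def atz(c,uv,z):
    o,d=ray(c,uv); return o+d*(z-o[2])/d[2]
def proj(c,p):
    K,r,t=c; return cv2.projectPoints(np.array(p,float).reshape(-1,1,3),r,t,K,None)[0].reshape(-1,2)
def tri(cs,uvs):
    A=np.zeros((3,3));b=np.zeros(3)
    for c,u in zip(cs,uvs):
        o,d=ray(c,u);P=np.eye(3)-np.outer(d,d);A+=P;b+=P@o
    x=np.linalg.solve(A,b); return x,[np.linalg.norm(proj(c,x)[0]-u) for c,u in zip(cs,uvs)]
def snap(n,f):
    im=read_camera(n); cv2.imwrite(f"pics/{f}.png",im); return im
E
python3 - <<'E'
from h import *
o=get_obs();print({k:np.round(v,3) for k,v in o.items()})
for n in ["side","top","wrist"]:
    snap(n,n+"0")
    c=cal(n); print(n,c[0][0,0],np.round(ray(c,(280,210)),3))
    for nm in ["gauge_centre","gauge_tip","holder","rack","collar_a_centre","reject_tray"]:
        print(n,nm,[(np.round(d["xy"],1).tolist(),round(d["conf"],2)) for d in place_of(n,nm)])
E
```

```text
pics
{'t': np.float64(0.0), 'q': array([-1.432,  0.478,  0.022,  1.556, -0.011,  1.109, -0.083]), 'joint_vel': array([-0.   , -0.001, -0.001, -0.   ,  0.002,  0.   , -0.   ]), 'joint_torque': array([ 2.0000e-03, -5.9644e+01,  1.6080e+00, -2.8118e+01,  1.2000e-02,
        9.0000e-03,  0.0000e+00]), 'eef_pos': array([0.165, 0.654, 0.23 ]), 'tool_rot': array([ 0.001,  0.789,  0.615, -0.001]), 'contact_force': array([-0.466, -0.361, -0.715]), 'torque': array([ 0.04 , -0.028,  0.016]), 'gripper_width': np.float64(1.0)}
side 456.30169054480217 [[ 0.11   0.5    0.408]
 [ 0.48  -0.796 -0.369]]
side gauge_centre [([251.4, 302.8], 0.98), ([289.0, 277.1], 0.93)]
side gauge_tip [([292.2, 305.6], 0.96), ([251.9, 329.7], 0.64), ([208.8, 232.6], 0.49)]
side holder [([252.9, 338.1], 0.96), ([204.4, 264.7], 0.47)]
side rack []
side collar_a_centre [([209.6, 230.6], 0.94)]
side reject_tray [([354.3, 232.0], 0.96), ([201.8, 263.1], 0.29)]
top 412.5483803551845 [[ 0.403 -0.137  0.921]
 [ 0.172  0.009 -0.985]]
top gauge_centre [([237.0, 277.7], 0.64)]
top gauge_tip [([191.6, 275.9], 0.7)]
top holder [([195.1, 277.3], 0.79), ([187.3, 277.0], 0.74), ([274.8, 158.7], 0.62)]
top rack [([253.2, 183.2], 0.57)]
top collar_a_centre [([235.1, 197.8], 0.61)]
top reject_tray [([376.4, 266.8], 0.85)]
wrist 373.16062882369266 [[ 0.086  0.674  0.374]
 [ 0.283 -0.078 -0.956]]
wrist gauge_centre []
wrist gauge_tip []
wrist holder []
wrist rack []
wrist collar_a_centre []
wrist reject_tray []
```

View pics/side0.png

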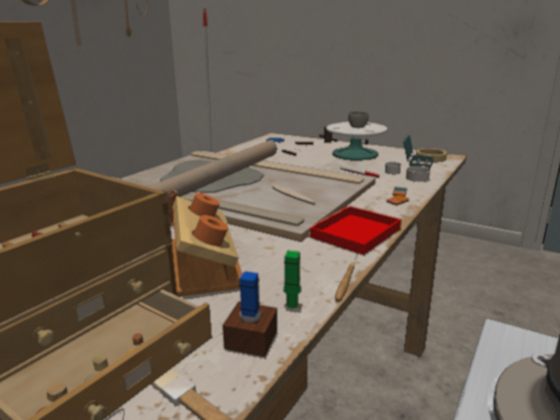

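View pics/top0.png

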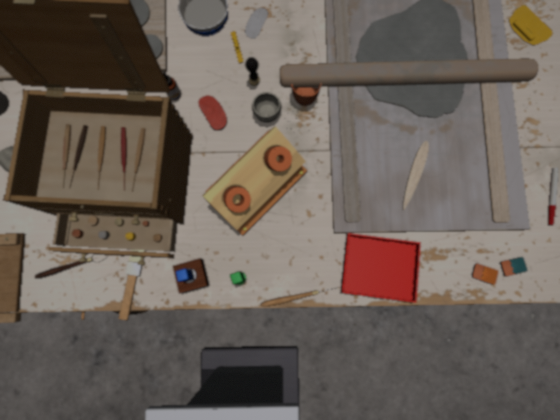

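View pics/wrist0.png

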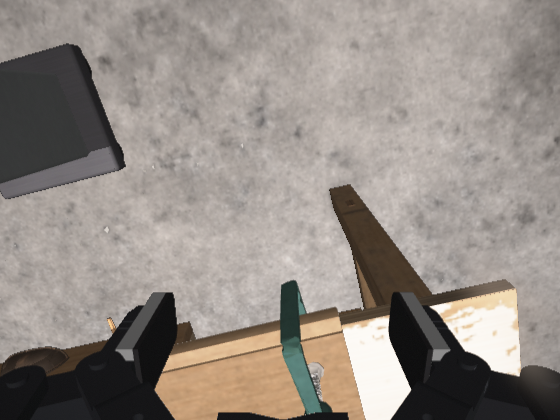

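Run:
```python
from h import *
t=cv2.imread("pics/top0.png");s=cv2.imread("pics/side0.png")
cv2.imwrite("pics/tz.png",cv2.resize(t[120:310,150:330],None,fx=3.3,fy=3.3,interpolation=cv2.INTER_CUBIC)[:600])
cv2.imwrite("pics/sz.png",cv2.resize(s[180:360,160:320],None,fx=3.3,fy=3.3,interpolation=cv2.INTER_CUBIC))
ct,cs=cal("top"),cal("side")
for n in ["side","top"]:
    for nm in ["collar_a_centre","rack","gauge_centre","holder","reject_tray"]:
        print(n,nm,[(np.round(d["xy"],1).tolist(),round(d["conf"],2), int(d["mask"].sum())) for d in outline_of(n,nm)])
print("tip",tri([cs,ct],[(251.9,329.7),(191.6,275.9)]))
print("hold",tri([cs,ct],[(252.9,338.1),(191.,277.2)]))
print("tray",tri([cs,ct],[(354.3,232.0),(376.4,266.8)]))
```

```text
side collar_a_centre [([208.1, 230.6], 0.78, 726)]
side rack [([197.0, 257.7], 0.74, 4119), ([210.1, 231.5], 0.26, 793)]
side gauge_centre [([250.6, 294.8], 0.88, 903), ([292.4, 278.0], 0.66, 862)]
side holder [([250.5, 331.5], 0.87, 2139)]
side reject_tray [([247.2, 295.9], 0.75, 905), ([354.9, 229.8], 0.72, 2904)]
top collar_a_centre [([239.4, 198.2], 0.93, 507)]
top rack [([254.6, 180.8], 0.74, 4419)]
top gauge_centre [([237.8, 276.8], 0.62, 172), ([188.9, 275.1], 0.47, 234)]
top holder [([195.8, 279.6], 0.64, 684)]
top reject_tray [([380.1, 264.5], 0.76, 4601)]
tip (array([0.42039298, 0.06465078, 0.0166278 ]), [np.float64(0.26632044677184114), np.float64(0.17269226293931939)])
hold (array([0.41739659, 0.06803196, 0.00588149]), [np.float64(0.08099840161959751), np.float64(0.05191927461816128)])
tray (array([ 0.43303191, -0.33857312,  0.00503912]), [np.float64(0.005181182539048158), np.float64(0.005030589776406178)])
```

```bash
ls pics
```

```text
side0.png
sz.png
top0.png
tz.png
wrist0.png
```

View pics/tz.png

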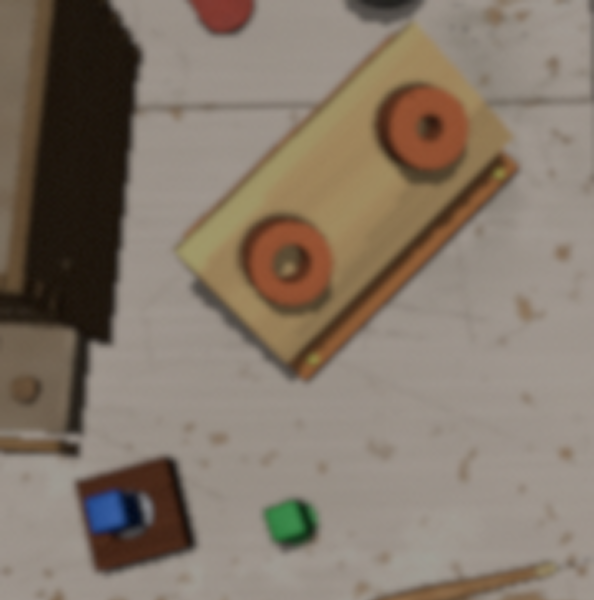

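View pics/sz.png

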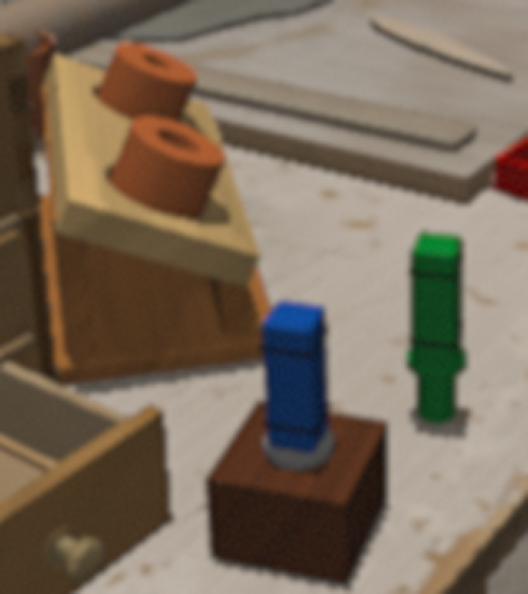

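Run:
```python
from h import *
from scipy.optimize import least_squares
ct,cs=cal("top"),cal("side")
T=lambda x,y:(150+x/3.3,120+y/3.3)
S=lambda x,y:(160+x/3.3,180+y/3.3)
L=tri([cs,ct],[S(180,142),T(291,262)]);R=tri([cs,ct],[S(158,65),T(430,127)])
print("mouth L",L,"R",R)
d=L[0]-R[0];print(np.linalg.norm(d),"yaw",np.degrees(np.arctan2(-d[0],d[1])))
def rk(p,pts):
    c,s=np.cos(p[2]),np.sin(p[2]);return np.array([[p[0]+c*a-s*b,p[1]+s*a+c*b,z] for a,b,z in pts])
M=np.array([[-.0199,.06,.10825],[-.0199,-.06,.10825]])
uvt=np.array([T(291,262),T(430,127)]);uvs=np.array([S(180,142),S(158,65)])
f=lambda p:np.r_[(proj(ct,rk(p,M))-uvt).ravel(),(proj(cs,rk(p,M))-uvs).ravel()]
r=least_squares(f,[.6,-.05,.7]);print("rack",np.round(r.x,4),np.degrees(r.x[2]),np.round(r.fun,2))
print("rack mouths",rk(r.x,M))
for n,c,z in [("holdertop",T(136,515),.04),("handletop",T(107,512),.105)]: print(n,atz(ct,c,z))
for q in [(78,482),(172,458),(194,547),(100,572)]: print(atz(ct,T(*q),.04))
for q in [(84,500),(120,490),(131,525),(95,535)]: print("h",atz(ct,T(*q),.105))
print("side handle top",tri([cs,ct],[S(294,316),T(107,512)]))
print("flange/holder top",tri([cs,ct],[S(298,455),T(136,514)]))
# drawer height
print("drawer corner",tri([cs,ct],[S(158,412),T(80,442)]), tri([cs,ct],[S(158,412),T(86,345)]))
```

```text
mouth L (array([ 0.56860674, -0.0456667 ,  0.10625295]), [np.float64(0.10673247460262263), np.float64(0.08898067044362058)]) R (array([ 0.65333793, -0.13161329,  0.10484369]), [np.float64(0.009088802917478168), np.float64(0.008487253228416272)])
0.12069869856358496 yaw 44.59200460044209
rack [ 0.6241 -0.0739  0.7772] 44.528327174709425 [-0.36  0.26 -0.49  0.16 -0.03 -0.9   0.1  -1.39]
rack mouths [[ 0.56782421 -0.04507282  0.10825   ]
 [ 0.65197563 -0.13062128  0.10825   ]]
holdertop [0.41931349 0.06005438 0.04      ]
handletop [0.42015909 0.0626751  0.105     ]
[0.44080266 0.09767521 0.04      ]
[0.45504923 0.03781913 0.04      ]
[0.39862878 0.0227602  0.04      ]
[0.38411217 0.0819571  0.04      ]
h [0.42740222 0.07647119 0.105     ]
h [0.43289413 0.05534039 0.105     ]
h [0.41234668 0.04831724 0.105     ]
h [0.40690795 0.06936142 0.105     ]
side handle top (array([0.42119042, 0.06401835, 0.10203713]), [np.float64(0.8521421380455505), np.float64(0.5812136090986995)])
flange/holder top (array([0.42183687, 0.06247805, 0.03418349]), [np.float64(1.4948092861453053), np.float64(0.9820288798741187)])
drawer corner (array([0.46779343, 0.09448094, 0.05784456]), [np.float64(2.465092740429886), np.float64(1.6149627433392002)]) (array([0.5105388 , 0.0822531 , 0.04221847]), [np.float64(14.88004320705949), np.float64(10.103047248130835)])
```

Run:
```python
from h import *
ct,cs=cal("top"),cal("side")
for q in [(15,205),(160,215),(165,97),(55,250),(173,255),(165,85),(70,90)]: print(q,[np.round(atz(ct,q,z)[:2],3).tolist() for z in (.05,.15,.3)])
for q in [(168,200),(210,318),(65,165)]: print("side",q,[np.round(atz(cs,q,z),3).tolist() for z in (.05,.15,.3)])
```

```text
(15, 205) [[0.576, 0.439], [0.556, 0.373], [0.526, 0.274]]
(160, 215) [[0.549, 0.128], [0.532, 0.097], [0.507, 0.052]]
(165, 97) [[0.818, 0.127], [0.771, 0.096], [0.699, 0.051]]
(55, 250) [[0.478, 0.345], [0.469, 0.29], [0.457, 0.207]]
(173, 255) [[0.463, 0.097], [0.456, 0.07], [0.446, 0.03]]
(165, 85) [[0.848, 0.128], [0.797, 0.097], [0.72, 0.052]]
(70, 90) [[0.839, 0.342], [0.789, 0.287], [0.714, 0.204]]
side (168, 200) [[0.83, -0.199, 0.05], [0.629, -0.004, 0.15], [0.328, 0.289, 0.3]]
side (210, 318) [[0.457, 0.109, 0.05], [0.36, 0.218, 0.15], [0.215, 0.382, 0.3]]
side (65, 165) [[1.305, -0.268, 0.05], [0.972, -0.053, 0.15], [0.472, 0.268, 0.3]]
```

move_arm:
  steps:
    - {"fingers": 45, "translation": [29, -49, 0], "turn": -0.089}
    - {"fingers": 45, "translation": [29, -49, 0], "turn": -0.089}
    - {"fingers": 45, "translation": [29, -49, 0], "turn": -0.089}
    - {"fingers": 45, "translation": [29, -49, 0], "turn": -0.089}
    - {"fingers": 45, "translation": [29, -49, 0], "turn": -0.089}
    - {"fingers": 45, "translation": [29, -49, 0], "turn": -0.089}
    - {"fingers": 45, "translation": [14, -49, 0], "turn": -0.089}
    - {"fingers": 45, "translation": [14, -49, 0], "turn": -0.089}
    - {"fingers": 45, "translation": [14, -49, 0], "turn": -0.089}
    - {"fingers": 45, "translation": [13, -49, 0], "turn": -0.089}
  newtons: 20

```text
t: 2.8
eef_pos: [0.3944, 0.163, 0.2317]
tool_rot: [-0.0, 0.977, 0.214, 0.001]
contact_force: [0.7, -0.2, -1.0]
gripper_width: 0.526
```

move_arm:
  steps:
    - {"fingers": 45, "translation": [13, -50, -20], "turn": -0.089}
    - {"fingers": 45, "translation": [12, -50, -20], "turn": -0.089}
    - {"fingers": 45, "translation": [0, 0, 0], "turn": 0}

```text
t: 3.18
eef_pos: [0.4184, 0.0606, 0.1904]
tool_rot: [0.001, 0.992, 0.124, -0.001]
contact_force: [0.5, 0.4, 0.4]
gripper_width: 0.527
```

Run:
```python
from h import *
o=get_obs();print({k:np.round(v,4) for k,v in o.items() if k in("t","q","eef_pos","tool_rot","gripper_width")})
snap("wrist","w1");snap("side","s1")
```

```text
{'t': np.float64(3.175), 'q': array([-0.7819,  0.1057,  0.5312,  2.1966, -0.0694,  0.857 ,  0.0405]), 'eef_pos': array([0.4184, 0.0606, 0.1904]), 'tool_rot': array([ 6.000e-04,  9.923e-01,  1.238e-01, -9.000e-04]), 'gripper_width': np.float64(0.5267)}
```

View pics/w1.png

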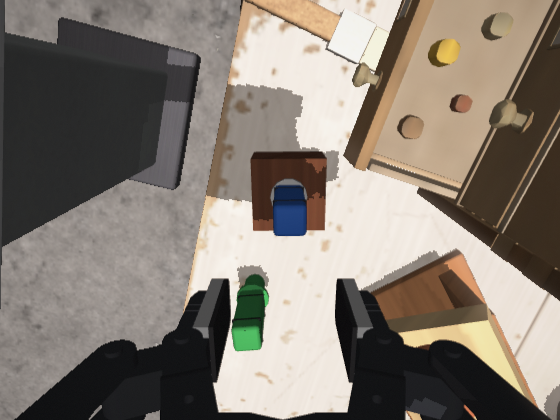

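Run:
```python
from h import *
im=cv2.imread("pics/w1.png");cv2.imwrite("pics/w1z.png",cv2.resize(im[130:260,230:350],None,fx=4.5,fy=4.5,interpolation=cv2.INTER_CUBIC))
c=cal("wrist")
for nm in ["gauge_centre","gauge_tip","holder"]:
    print(nm,[(np.round(d["xy"],1).tolist(),round(d["conf"],2)) for d in place_of("wrist",nm)])
for q in [(251,153),(326,152),(327,231),(253,231)]: print(np.round(atz(c,q,.04),4))
e=get_obs()["eef_pos"]; print(proj(c,[e,e+[0,0,-.085],[.4194,.0608,.105],[.4194,.0608,.04]]))
for q in [(291,221)]: print(np.round(atz(c,q,.105),4))
```

```text
gauge_centre [([248.8, 308.1], 0.63)]
gauge_tip [([254.2, 280.1], 0.92)]
holder [([288.4, 184.5], 0.95), ([284.9, 201.8], 0.15)]
[0.386  0.0946 0.04  ]
[0.4427 0.1103 0.04  ]
[0.4625 0.0473 0.04  ]
[0.4024 0.0315 0.04  ]
[[282.68089448 290.42903879]
 [282.62291451 224.80756057]
 [281.05107186 231.08998164]
 [281.34459578 203.5073375 ]]
[0.4239 0.0692 0.105 ]
```

View pics/w1z.png

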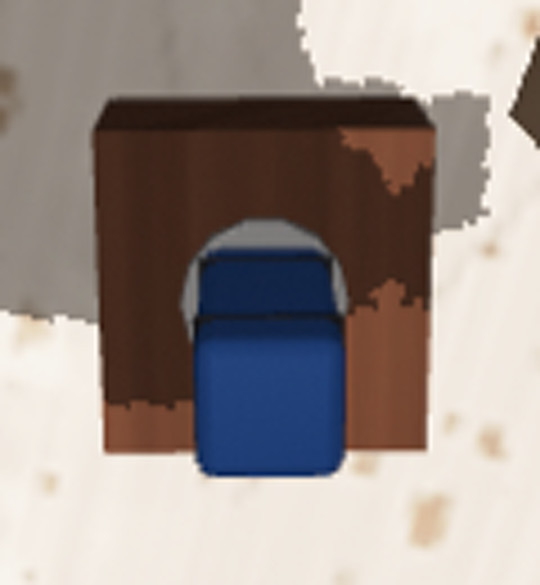

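Run:
```python
from h import *
c=cal("wrist")
P=np.array([atz(c,q,.04) for q in [(250.7,158.9),(326.7,158.4),(324.9,230),(253.1,230.4)]]);print(np.round(P,4),P.mean(0))
print(atz(c,(290,219.3),.105), atz(c,(288.7,196),.045))
for a,b in [(0,1),(3,2)]: d=P[b]-P[a];print(np.linalg.norm(d),np.degrees(np.arctan2(d[1],d[0])))
```

```text
[[0.387  0.0914 0.04  ]
 [0.4448 0.1071 0.04  ]
 [0.4609 0.0492 0.04  ]
 [0.4027 0.0334 0.04  ]] [0.42386639 0.07029757 0.04      ]
[0.4231647  0.07152533 0.105     ] [0.42341834 0.07116888 0.045     ]
0.05993974386362636 15.215064991734382
0.0603108913488792 15.17106758622685
```

Run:
```python
from h import *
im=cv2.imread("pics/s1.png");cv2.imwrite("pics/s1z.png",cv2.resize(im[230:370,180:320],None,fx=4.2,fy=4.2,interpolation=cv2.INTER_CUBIC))
cs=cal("side");ct=cal("top")
im2=im.copy()
for x,y,col in [(.4195,.0615,(0,255,255)),(.4235,.0705,(255,255,0)),(.421,.066,(255,255,255))]:
    p=proj(cs,[[x,y,.105],[x,y,.045]]);print(p, "top",proj(ct,[[x,y,.105],[x,y,.04]]))
```

```text
[[251.97473186 273.41540395]
 [253.33780856 311.58767333]] top [[183.01827903 275.48367829]
 [190.52652199 275.98273327]]
[[245.65584527 275.57990118]
 [247.24713233 313.98725821]] top [[178.45676337 273.48590313]
 [186.29481739 274.13156685]]
[[249.13842446 274.58843353]
 [250.60467146 312.88997474]] top [[180.72914992 274.7441847 ]
 [188.40377814 275.29753658]]
```

View pics/s1z.png

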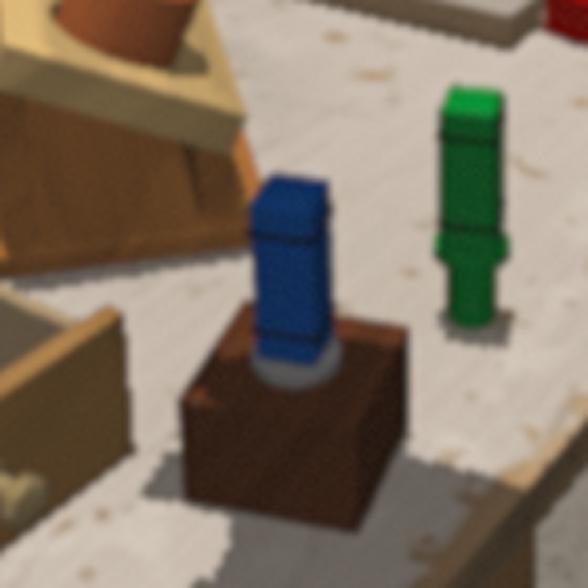

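move_arm:
  steps:
    - {"fingers": 45, "translation": [3, 6, -35], "turn": 0.017}
    - {"fingers": 45, "translation": [0, 0, -35], "turn": 0}
    - {"fingers": 45, "translation": [0, 0, 0], "turn": 0}

```text
t: 3.8
eef_pos: [0.4203, 0.071, 0.12]
tool_rot: [0.001, 0.991, 0.137, -0.002]
contact_force: [0.3, -0.2, 0.5]
gripper_width: 0.526
```

Run:
```python
from h import *
o=get_obs();print({k:np.round(v,4) for k,v in o.items() if k in("t","q","eef_pos","tool_rot","gripper_width")})
snap("wrist","w2");c=cal("wrist");e=o["eef_pos"];print(proj(c,[e,[.421,.066,.105],[.421,.066,.045]]))
```

```text
{'t': np.float64(3.8), 'q': array([-0.7445,  0.2512,  0.4958,  2.2524, -0.1877,  0.6803,  0.1603]), 'eef_pos': array([0.4203, 0.071 , 0.12  ]), 'tool_rot': array([ 7.000e-04,  9.906e-01,  1.371e-01, -2.200e-03]), 'gripper_width': np.float64(0.5259)}
[[279.02000785 290.82664268]
 [278.02171065 284.41877571]
 [279.30157672 238.30154194]]
```

View pics/w2.png

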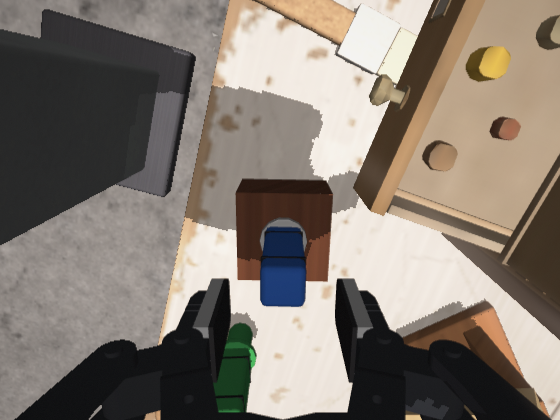

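move_arm:
  steps:
    - {"fingers": 45, "translation": [3, -4, -21], "turn": -0.01}
    - {"fingers": 45, "translation": [0, 0, -21], "turn": 0}
    - {"fingers": 45, "translation": [0, 0, -21], "turn": 0}
    - {"fingers": 45, "translation": [0, 0, 0], "turn": 0}
    - {"fingers": 15, "translation": [0, 0, 0], "turn": 0}
    - {"fingers": 15, "translation": [0, 0, 0], "turn": 0}
    - {"fingers": 15, "translation": [0, 0, 0], "turn": 0}
  newtons: 25

```text
t: 4.72
eef_pos: [0.4249, 0.0668, 0.0594]
tool_rot: [-0.001, 0.991, 0.131, 0.0]
contact_force: [-3.7, -1.3, 9.4]
gripper_width: 0.257
```

Run:
```python
from h import *
o=get_obs();print({k:np.round(v,4) for k,v in o.items() if k!="joint_torque"})
snap("wrist","w3");snap("side","s3")
```

```text
{'t': np.float64(4.725), 'q': array([-0.6571,  0.3826,  0.4252,  2.2832, -0.3126,  0.528 ,  0.2757]), 'joint_vel': array([ 0.0021, -0.0006, -0.001 , -0.0006,  0.0003, -0.001 , -0.0009]), 'eef_pos': array([0.4249, 0.0668, 0.0594]), 'tool_rot': array([-5.000e-04,  9.914e-01,  1.311e-01,  2.000e-04]), 'contact_force': array([-3.6613, -1.3042,  9.3561]), 'torque': array([-0.1313,  0.7884,  0.01  ]), 'gripper_width': np.float64(0.2567)}
```

View pics/w3.png

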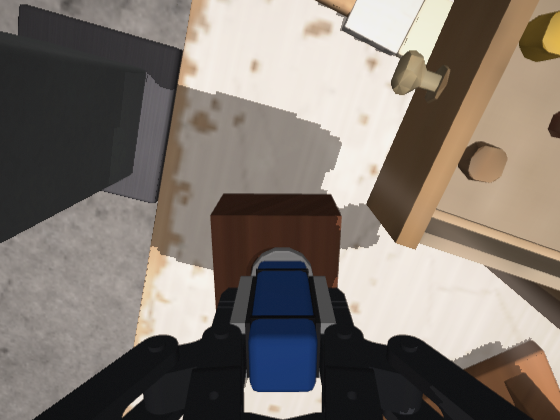

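View pics/s3.png

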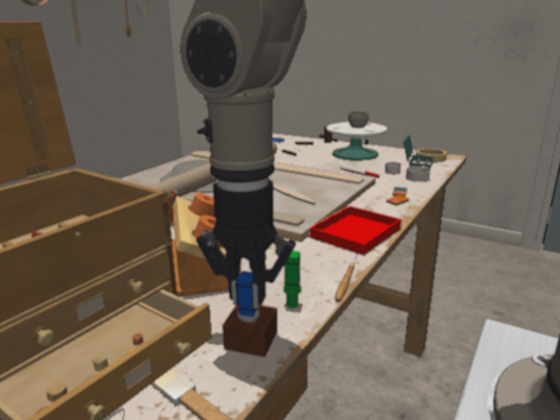

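move_arm:
  steps:
    - {"fingers": 15, "translation": [0, 0, 7], "turn": 0}
    - {"fingers": 15, "translation": [0, 0, 8], "turn": 0}
    - {"fingers": 15, "translation": [0, 0, 6], "turn": 0}
    - {"fingers": 15, "translation": [0, 0, 0], "turn": 0}
    - {"fingers": 15, "translation": [0, 0, 0], "turn": 0}

```text
t: 5.45
eef_pos: [0.425, 0.0667, 0.0793]
tool_rot: [-0.0, 0.991, 0.131, 0.0]
contact_force: [-0.4, -0.6, -0.8]
gripper_width: 0.255
```

Run:
```python
from h import *
snap("side","s4")
im=cv2.imread("pics/s4.png");cv2.imwrite("pics/s4z.png",cv2.resize(im[230:370,180:320],None,fx=4.2,fy=4.2,interpolation=cv2.INTER_CUBIC))
```

```text
(no output)
```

View pics/s4z.png

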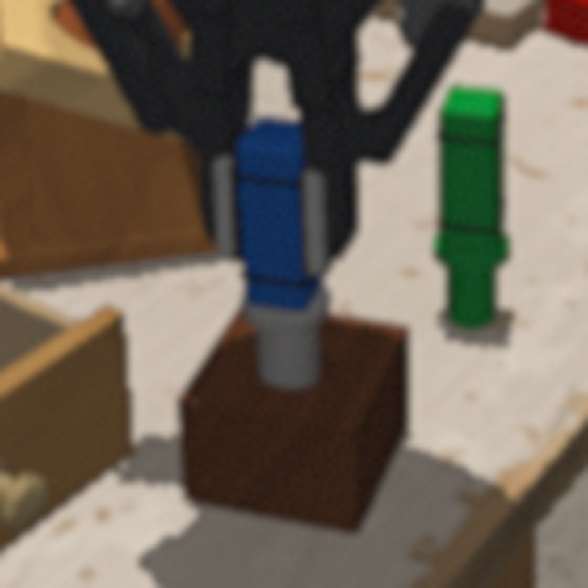

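move_arm:
  steps:
    - {"fingers": 15, "translation": [1.3, -4.8, 0], "turn": 0}
    - {"fingers": 15, "translation": [1.3, -4.8, -0.5], "turn": 0}
    - {"fingers": 15, "translation": [1.3, -4.8, -1], "turn": 0}
  newtons: 20

```text
t: 5.88
eef_pos: [0.4275, 0.053, 0.0776]
tool_rot: [-0.001, 0.991, 0.132, -0.001]
contact_force: [-4.8, 4.4, 4.2]
gripper_width: 0.255
```

move_arm:
  steps:
    - {"fingers": 15, "translation": [1.3, -4.8, -1], "turn": 0}
    - {"fingers": 15, "translation": [1.3, -4.8, -1.5], "turn": 0}
    - {"fingers": 15, "translation": [1, -3.8, -2], "turn": 0}

```text
t: 6.25
eef_pos: [0.4313, 0.0392, 0.0732]
tool_rot: [-0.001, 0.991, 0.131, -0.001]
contact_force: [-4.8, 3.7, 7.1]
gripper_width: 0.255
```

Run:
```python
from h import *
o=get_obs();print({k:np.round(v,4) for k,v in o.items() if k!="joint_torque"})
snap("wrist","w5");snap("side","s5")
im=cv2.imread("pics/s5.png");cv2.imwrite("pics/s5z.png",cv2.resize(im[230:370,180:320],None,fx=4.2,fy=4.2,interpolation=cv2.INTER_CUBIC))
```

```text
{'t': np.float64(6.25), 'q': array([-0.6119,  0.3594,  0.4496,  2.2685, -0.2908,  0.5686,  0.3235]), 'joint_vel': array([ 0.0967,  0.0412, -0.021 , -0.0027, -0.0306, -0.0365,  0.1017]), 'eef_pos': array([0.4313, 0.0392, 0.0732]), 'tool_rot': array([-7.000e-04,  9.913e-01,  1.315e-01, -1.300e-03]), 'contact_force': array([-4.7958,  3.69  ,  7.0748]), 'torque': array([0.8669, 1.2302, 0.0655]), 'gripper_width': np.float64(0.2545)}
```

View pics/s5z.png

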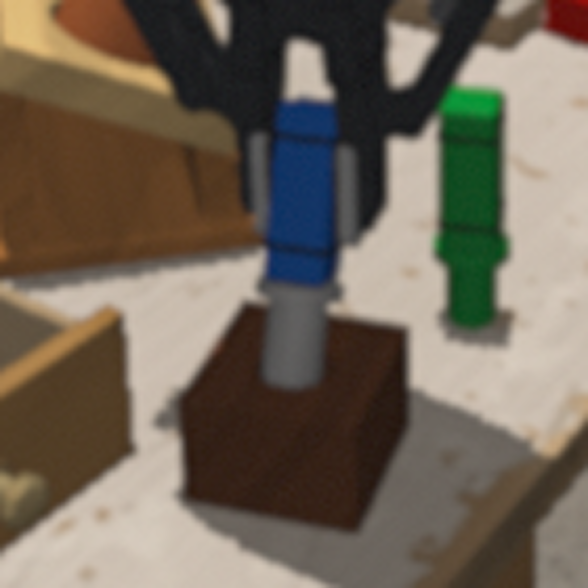

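View pics/w5.png

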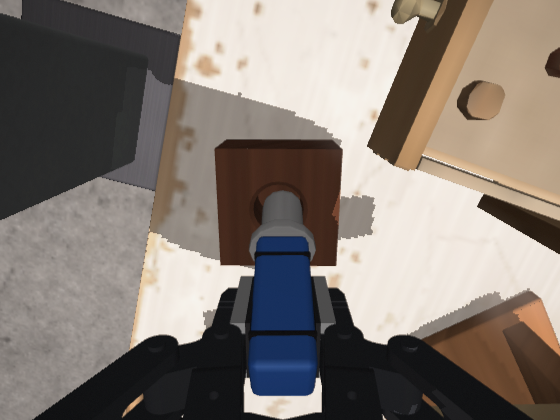

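move_arm:
  steps:
    - {"fingers": 15, "translation": [0, 0, 0], "turn": 0}
    - {"fingers": 15, "translation": [0, 0, 15], "turn": 0}
    - {"fingers": 15, "translation": [0, 0, 25], "turn": 0}
    - {"fingers": 15, "translation": [0, 0, 40], "turn": -0.1}
    - {"fingers": 15, "translation": [10, -15, 30], "turn": -0.17}
    - {"fingers": 15, "translation": [10, -15, 30], "turn": -0.17}
    - {"fingers": 15, "translation": [10, -15, 0], "turn": -0.17}
    - {"fingers": 15, "translation": [10, -15, 0], "turn": -0.17}
    - {"fingers": 15, "translation": [10, -10, 0], "turn": -0.17}
    - {"fingers": 15, "translation": [10, 0, 0], "turn": -0.106}
  newtons: 30

```text
t: 7.6
eef_pos: [0.4935, -0.033, 0.2146]
tool_rot: [-0.0, 0.921, -0.389, 0.001]
contact_force: [0.2, -0.0, -1.5]
gripper_width: 0.253
```

move_arm:
  steps:
    - {"fingers": 15, "translation": [0, 0, 0], "turn": 0}
    - {"fingers": 15, "translation": [0, 0, 0], "turn": 0}

```text
t: 7.85
eef_pos: [0.4923, -0.0314, 0.2137]
tool_rot: [-0.0, 0.923, -0.385, 0.0]
contact_force: [0.2, -0.3, -1.1]
gripper_width: 0.255
```

Run:
```python
from h import *
o=get_obs();print({k:np.round(v,4) for k,v in o.items() if k!="joint_torque"})
w=o["tool_rot"];print("jaw",np.degrees(2*np.arctan2(w[2],w[1])))
for n in ["side","top","wrist"]:
    snap(n,n+"6")
    for nm in ["gauge_centre","gauge_tip"]:
        print(n,nm,[(np.round(d["xy"],1).tolist(),round(d["conf"],2)) for d in place_of(n,nm)])
im=cv2.imread("pics/side6.png");cv2.imwrite("pics/s6z.png",cv2.resize(im[150:300,170:320],None,fx=4,fy=4,interpolation=cv2.INTER_CUBIC))
```

```text
{'t': np.float64(7.85), 'q': array([-0.7297,  0.2405,  0.7864,  2.0384, -0.21  ,  0.9416, -0.6244]), 'joint_vel': array([ 0.0033, -0.0004, -0.0052,  0.0077, -0.0046, -0.0013, -0.0046]), 'eef_pos': array([ 0.4923, -0.0314,  0.2137]), 'tool_rot': array([-1.000e-04,  9.228e-01, -3.853e-01,  3.000e-04]), 'contact_force': array([ 0.1561, -0.251 , -1.0534]), 'torque': array([-0.0189,  0.0361, -0.0012]), 'gripper_width': np.float64(0.255)}
jaw -45.32911578313052
side gauge_centre [([290.1, 278.4], 0.96), ([238.1, 168.9], 0.65)]
side gauge_tip [([293.0, 304.4], 0.72), ([226.8, 194.9], 0.64), ([206.4, 206.3], 0.54)]
top gauge_centre [([235.9, 276.3], 0.75)]
top gauge_tip []
wrist gauge_centre [([281.5, 274.7], 0.98), ([230.4, 262.7], 0.69)]
wrist gauge_tip [([236.5, 238.5], 0.8), ([279.4, 202.8], 0.56)]
```

View pics/s6z.png

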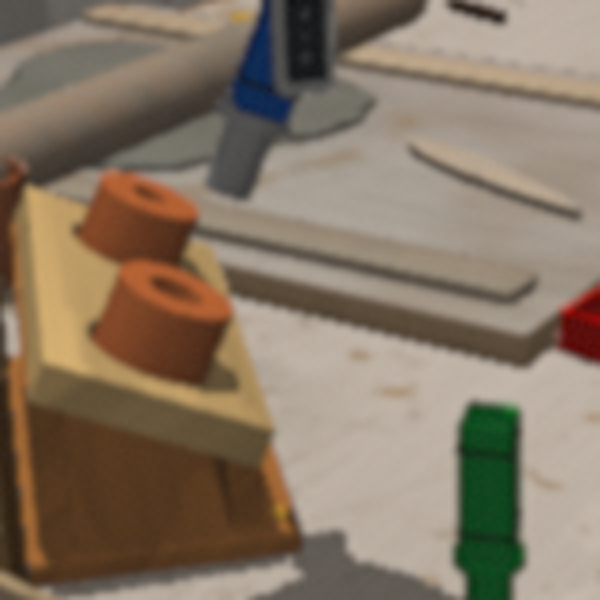

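View pics/wrist6.png

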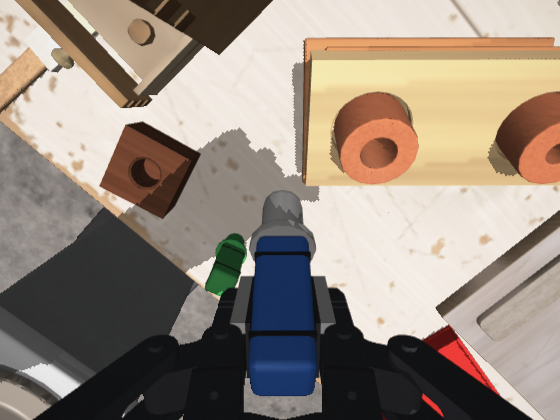

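View pics/top6.png

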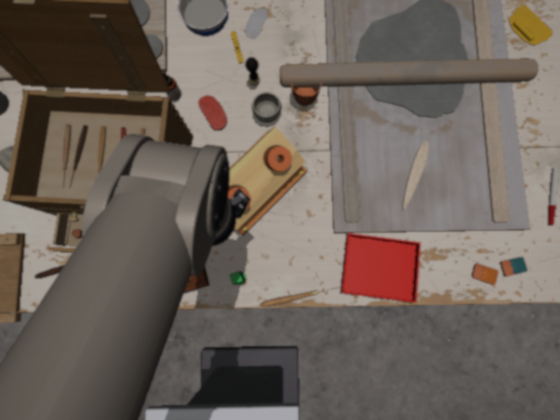

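```bash
cat >> h.py <<'E'
from scipy.spatial.transform import Rotation as Ro
def tool():
    o=get_obs();w=o["tool_rot"];return np.array(o["eef_pos"]),Ro.from_quat([w[1],w[2],w[3],w[0]]).as_matrix()
def gaugeT(p,e,R):
    # p: th, s(tip->grasp along axis), py, px ; returns tip position & axes (z = plug->handle)
    th,s,py,px=p
    # tool z down; upright gauge: axis = -z_tool ; lean direction = along tool ? (sign in sg)
    yl=R[:,1]; 
    down=R[:,2]; lean=LEAN(R)
    a=np.cos(th)*-down+np.sin(th)*lean
    g=e-down*.019+lean*py+R[:,0]*px
    return g-a*s,a,R[:,0],np.cross(a,R[:,0])
def LEAN(R):
    j=np.arctan2(R[1,0],R[0,0])-np.pi/2; return np.array([np.cos(j),np.sin(j),0])
def circ(t,x,y,r,n=72):
    u=np.linspace(0,2*np.pi,n);return t+r*(np.cos(u)[:,None]*x+np.sin(u)[:,None]*y)
E
python3 - <<'E'
from h import *
from scipy.optimize import least_squares
e,R=tool();cw,cs=cal("wrist"),cal("side")
print(LEAN(R),R[:,1])
def pred(p):
    t,a,x,y=gaugeT(p,e,R)
    pl=np.vstack([proj(cw,circ(t,x,y,.009)),proj(cw,circ(t+a*.001,x,y,.010))])
    fl=proj(cw,circ(t+a*.028,x,y,.015))
    h=[t+a*.093+.011*(i*x+j*y) for i,j in((1,1),(1,-1),(-1,1),(-1,-1))]
    hb=[t+a*.033+.011*(i*x+j*y) for i,j in((1,1),(1,-1),(-1,1),(-1,-1))]
    h=proj(cw,h);hbw=proj(cw,hb)
    ss=proj(cs,circ(t,x,y,.009))
    hs=proj(cs,hb)
    return pl,fl,h,hbw,ss,hs
def f(p,v=0):
    pl,fl,h,hbw,ss,hs=pred(p)
    r=[pl[:,1].min()-191, fl[:,1].min()-221,(fl[:,0].min()+fl[:,0].max())/2-282.5,h[:,1].max()-396,
       ss[:,0].min()-222.5,ss[:,1].max()-199.5,hs[:,0].min()-228.3,hs[:,1].max()-180.5]
    return np.array(r)
r=least_squares(f,[.42,.063,0,0],x_scale=[.1,.01,.01,.01]);print(np.degrees(r.x[0]),r.x[1:]*1e3,np.round(r.fun,1))
fw=lambda p:np.r_[f(p)[:4]]
r2=least_squares(fw,[.42,.063,0,0],x_scale=[.1,.01,.01,.01]);print("wrist only",np.degrees(r2.x[0]),r2.x[1:]*1e3,np.round(f(r2.x),1))
E
```

```text
[-0.71237522 -0.7017988   0.        ] [-7.12375216e-01 -7.01798792e-01 -8.93393589e-05]
20.920581403813884 [65.91546121 -3.02931909  1.04268139] [ 1.4 -2.   0.3  1.4 -0.3  1.6 -1.6  2.1]
wrist only 25.086388360621655 [71.14792027  3.11217753  0.91243509] [ 0.  -0.   0.   0.  -0.4  3.6 -0.1  5. ]
```

Run:
```python
from h import *
e,R=tool();cw=cal("wrist")
print("wrist mouth L",atz(cw,(380,151.5),.107), "pred px",proj(cw,[[.5682,-.0454,.107]]))
for p in ([np.radians(21),.066,-.003,.001],[np.radians(25),.071,.003,.001],[np.radians(23),.067,0,.001]):
    print(gaugeT(p,e,R)[0])
im=cv2.imread("pics/wrist6.png");cv2.imwrite("pics/w6z.png",cv2.resize(im[70:250,240:440],None,fx=3.3,fy=3.3,interpolation=cv2.INTER_CUBIC))
```

```text
wrist mouth L [ 0.57106712 -0.04568312  0.107     ] pred px [[376.43522539 154.28923448]]
[ 0.51203433 -0.01324353  0.17070505]
[ 0.51228637 -0.01299516  0.1679735 ]
[ 0.51169717 -0.01357569  0.17064753]
```

View pics/w6z.png

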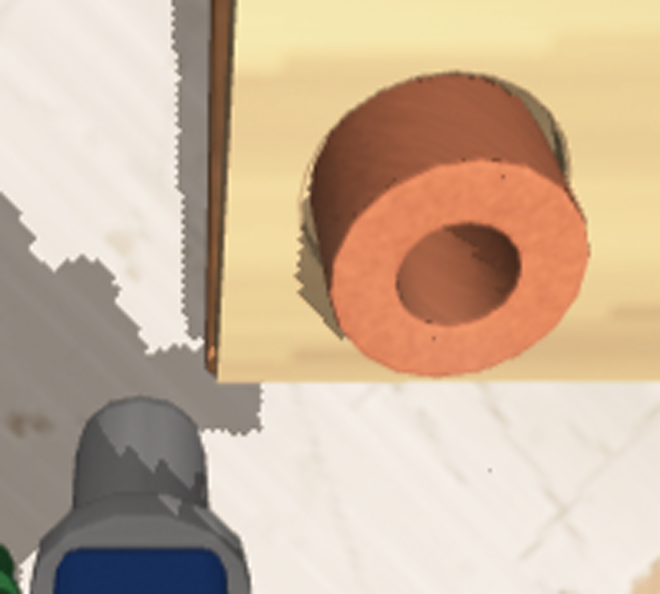

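move_arm:
  steps:
    - {"fingers": 15, "translation": [15, -15, 0], "turn": 0}
    - {"fingers": 15, "translation": [16, -15, -7], "turn": 0}
    - {"fingers": 15, "translation": [15, -14, -20], "turn": 0}
    - {"fingers": 15, "translation": [4, 4, -12], "turn": 0}
    - {"fingers": 15, "translation": [4, 4, -12], "turn": 0}
    - {"fingers": 15, "translation": [0, 0, 0], "turn": 0}

```text
t: 9.05
eef_pos: [0.5458, -0.0658, 0.1614]
tool_rot: [0.0, 0.923, -0.385, -0.001]
contact_force: [0.0, -0.3, -2.2]
gripper_width: 0.251
```

Run:
```python
from h import *
o=get_obs();print({k:np.round(v,4) for k,v in o.items() if k!="joint_torque"})
snap("wrist","w7");snap("side","s7")
e,R=tool();cw,cs=cal("wrist"),cal("side")
for p in ([np.radians(21),.066,-.003,.001],[np.radians(25),.071,.003,.001],[np.radians(23),.067,0,.001]):
    t=gaugeT(p,e,R)[0];print(t,proj(cw,[t]),proj(cs,[t]))
im=cv2.imread("pics/w7.png");cv2.imwrite("pics/w7z.png",cv2.resize(im[100:300,180:380],None,fx=3,fy=3,interpolation=cv2.INTER_CUBIC))
im=cv2.imread("pics/s7.png");cv2.imwrite("pics/s7z.png",cv2.resize(im[160:300,150:290],None,fx=4.2,fy=4.2,interpolation=cv2.INTER_CUBIC))
```

```text
{'t': np.float64(9.05), 'q': array([-0.5539,  0.4304,  0.7228,  1.9599, -0.3646,  0.8857, -0.4317]), 'joint_vel': array([-0.0022, -0.021 ,  0.0236, -0.0105,  0.0142,  0.0114, -0.0017]), 'eef_pos': array([ 0.5458, -0.0658,  0.1614]), 'tool_rot': array([ 2.000e-04,  9.228e-01, -3.853e-01, -1.000e-03]), 'contact_force': array([ 0.0409, -0.2645, -2.1701]), 'torque': array([-0.0454,  0.0845, -0.0937]), 'gripper_width': np.float64(0.2509)}
[ 0.56594449 -0.04869288  0.11990574] [[282.63135898 206.87598329]] [[216.32591882 215.21108813]]
[ 0.56619617 -0.04844398  0.11717419] [[282.62907358 204.73634382]] [[216.21185292 216.73906593]]
[ 0.56560756 -0.04902527  0.11984822] [[282.63060112 207.71981072]] [[216.6102034  215.21517626]]
```

View pics/w7z.png

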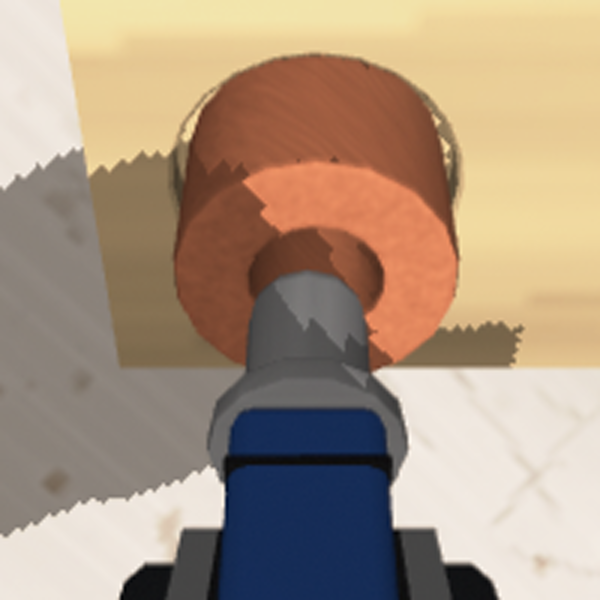

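View pics/s7z.png

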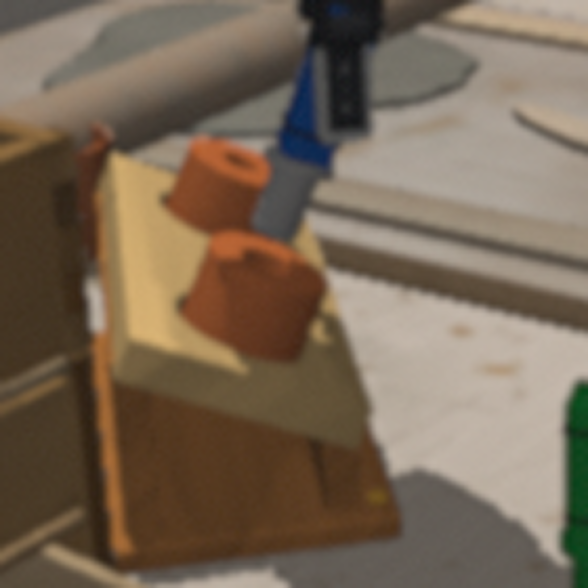

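Run:
```python
from h import *
e,R=tool();cw,cs=cal("wrist"),cal("side")
n=np.array([-.423*.713,-.423*.701,.906]); xr=np.array([.906*.713,.906*.701,.423]); yr=np.array([-.701,.713,0])
for p in ([np.radians(21),.066,-.003,.001],[np.radians(25),.071,.003,.001],[np.radians(23),.067,0,.001]):
    t,a,x,y=gaugeT(p,e,R)
    print("apex",min(proj(cw,circ(t,x,y,.009))[:,1].min(),proj(cw,circ(t+a*.001,x,y,.010))[:,1].min()))
    for z in (.106,.108):
        m=atz(cw,(285.3,188.3),z); d=t-m; print(np.round(m,4),"along n %.1f xr %.1f yr %.1f"%tuple(1e3*d@np.c_[n,xr,yr]))
```

```text
apex 192.2110310343277
[ 0.5716 -0.0452  0.106 ] along n 15.3 xr 0.0 yr 1.5
[ 0.5719 -0.0448  0.108 ] along n 13.7 xr -1.3 yr 1.4
apex 191.13137229089926
[ 0.5716 -0.0452  0.106 ] along n 12.7 xr -0.8 yr 1.5
[ 0.5719 -0.0448  0.108 ] along n 11.1 xr -2.1 yr 1.4
apex 193.57761584335017
[ 0.5716 -0.0452  0.106 ] along n 15.5 xr -0.4 yr 1.4
[ 0.5719 -0.0448  0.108 ] along n 13.9 xr -1.7 yr 1.4
```

move_arm:
  steps:
    - {"fingers": 15, "translation": [1.7, -0.4, 0.4], "turn": 0}
    - {"fingers": 15, "translation": [1.5, 1.5, -4.5], "turn": 0}
    - {"fingers": 15, "translation": [1.5, 1.5, -4.5], "turn": 0}
    - {"fingers": 15, "translation": [1.5, 1.5, -4.5], "turn": 0}
    - {"fingers": 15, "translation": [1.5, 1.5, -4.5], "turn": 0}

```text
t: 9.78
eef_pos: [0.5515, -0.0652, 0.1469]
tool_rot: [0.001, 0.922, -0.387, -0.002]
contact_force: [-22.0, -8.3, 37.7]
gripper_width: 0.252
```

Run:
```python
from h import *
o=get_obs();print({k:np.round(v,4) for k,v in o.items() if k!="joint_torque"})
im=snap("wrist","w8");cv2.imwrite("pics/w8z.png",cv2.resize(im[100:300,180:380],None,fx=3,fy=3,interpolation=cv2.INTER_CUBIC))
im=snap("side","s8");cv2.imwrite("pics/s8z.png",cv2.resize(im[160:300,150:290],None,fx=4.2,fy=4.2,interpolation=cv2.INTER_CUBIC))
```

```text
{'t': np.float64(9.775), 'q': array([-0.5384,  0.4623,  0.7082,  1.956 , -0.3883,  0.8673, -0.4199]), 'joint_vel': array([ 0.0297,  0.0582, -0.0222,  0.0149, -0.0362, -0.0361,  0.0196]), 'eef_pos': array([ 0.5515, -0.0652,  0.1469]), 'tool_rot': array([ 0.0013,  0.9219, -0.3874, -0.0022]), 'contact_force': array([-21.9826,  -8.3291,  37.6595]), 'torque': array([-1.0883,  4.7423,  0.376 ]), 'gripper_width': np.float64(0.252)}
```

View pics/w8z.png

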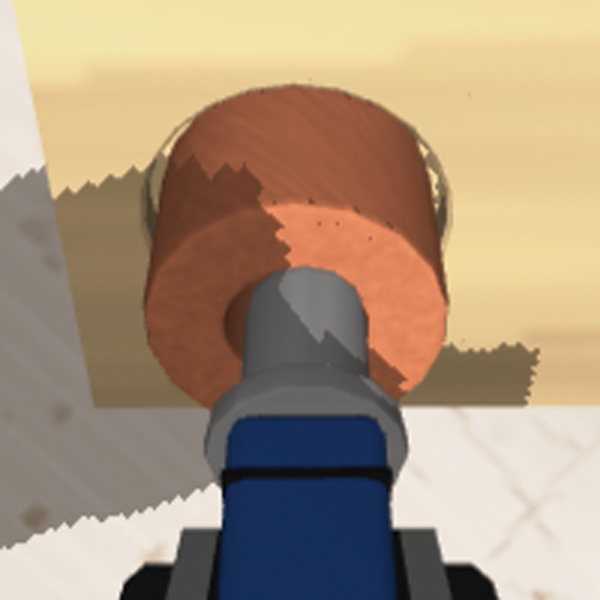

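View pics/s8z.png

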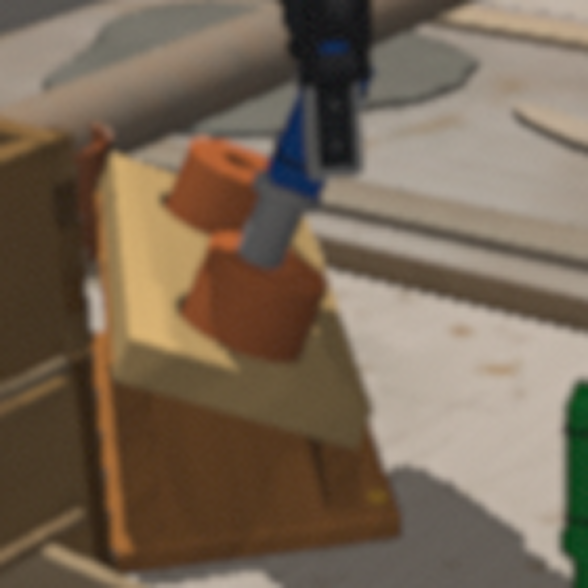

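move_arm:
  steps:
    - {"fingers": 15, "translation": [-1.5, -1.5, 4.5], "turn": 0}
    - {"fingers": 15, "translation": [-1.5, -1.5, 4.5], "turn": 0}
    - {"fingers": 15, "translation": [-0.6, -0.6, 1.8], "turn": 0}
    - {"fingers": 15, "translation": [0, 0, 0], "turn": 0}
    - {"fingers": 15, "translation": [0, 0, 0], "turn": 0}

```text
t: 10.5
eef_pos: [0.5505, -0.065, 0.1553]
tool_rot: [0.0, 0.922, -0.386, -0.0]
contact_force: [0.1, 0.7, -2.1]
gripper_width: 0.25
```

Run:
```python
from h import *
o=get_obs();print({k:np.round(v,4) for k,v in o.items() if k!="joint_torque"})
im=snap("wrist","w9");cv2.imwrite("pics/w9z.png",cv2.resize(im[100:300,180:380],None,fx=3,fy=3,interpolation=cv2.INTER_CUBIC))
im=snap("side","s9");cv2.imwrite("pics/s9z.png",cv2.resize(im[160:300,150:290],None,fx=4.2,fy=4.2,interpolation=cv2.INTER_CUBIC))
```

```text
{'t': np.float64(10.5), 'q': array([-0.5465,  0.4457,  0.7152,  1.9555, -0.3767,  0.8762, -0.4263]), 'joint_vel': array([ 0.0002,  0.0006, -0.001 ,  0.0019,  0.0016,  0.001 ,  0.001 ]), 'eef_pos': array([ 0.5505, -0.065 ,  0.1553]), 'tool_rot': array([ 1.000e-04,  9.225e-01, -3.860e-01, -1.000e-04]), 'contact_force': array([ 0.1398,  0.719 , -2.1076]), 'torque': array([-0.0154, -0.0005, -0.0125]), 'gripper_width': np.float64(0.2503)}
```

View pics/w9z.png

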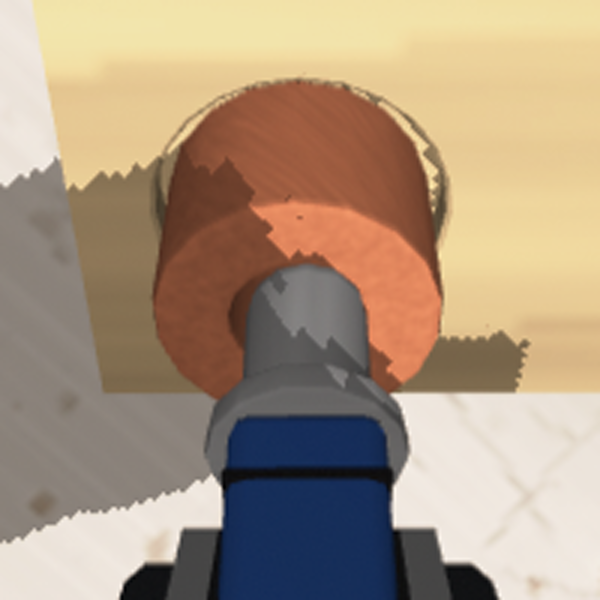

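View pics/s9z.png

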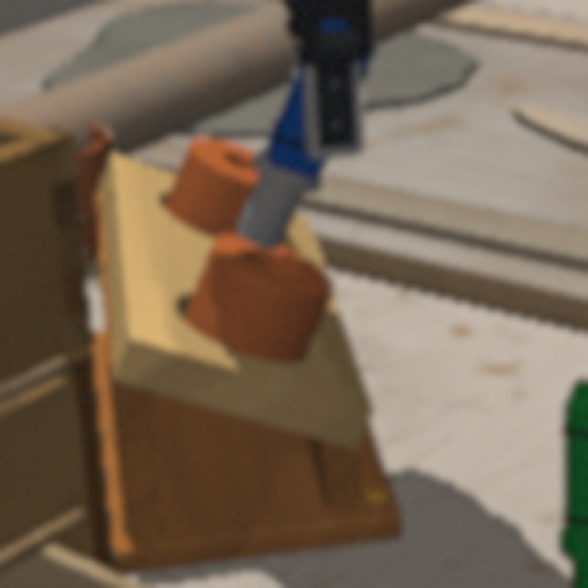

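```bash
cat > fit.py <<'E'
from h import *
from scipy.optimize import least_squares
import sys
n=np.array([-.423*.713,-.423*.701,.906]); xr=np.array([.906*.713,.906*.701,.423]); yr=np.array([-.701,.713,0])
def fit(apex,fltop,flcol,htop):
    e,R=tool();cw=cal("wrist")
    def f(p):
        t,a,x,y=gaugeT(p,e,R)
        pl=np.vstack([proj(cw,circ(t,x,y,.009)),proj(cw,circ(t+a*.001,x,y,.010))])
        fl=np.vstack([proj(cw,circ(t+a*.028,x,y,.015)),proj(cw,circ(t+a*.033,x,y,.015))])
        h=proj(cw,[t+a*.093+.011*(i*x+j*y) for i,j in((1,1),(1,-1),(-1,1),(-1,-1))])
        return np.array([pl[:,1].min()-apex,fl[:,1].min()-fltop,(fl[:,0].min()+fl[:,0].max())/2-flcol,h[:,1].max()-htop])
    r=least_squares(f,[.42,.063,0,0],x_scale=[.1,.01,.01,.01]);print("tilt %.1f"%np.degrees(r.x[0]),np.round(r.x[1:]*1e3,1),np.round(r.fun,2))
    return r.x,gaugeT(r.x,e,R)
def rel(T,m_uv,zs=(.105,.107,.109)):
    cw=cal("wrist")
    for z in zs:
        m=atz(cw,m_uv,z); d=T[0]-m; print(np.round(m,4),"n %.1f xr %.1f yr %.1f"%tuple(1e3*d@np.c_[n,xr,yr]))
E
python3 - <<'E'
from fit import *
im=cv2.imread("pics/w9.png")
cv2.imwrite("pics/w9b.png",cv2.resize(im[300:420,220:340],None,fx=4,fy=4))
print("old");fit(190,219,282.5,396)
print("new");p,T=fit(187.7,220.7,282.5,396);rel(T,(279.3,201.7))
E
```

```text
old
tilt 23.8 [68.8  0.   0.9] [ 0.  0. -0.  0.]
new
tilt 28.6 [72.7  5.4  0.9] [-0. -0. -0.  0.]
[ 0.5693 -0.0454  0.105 ] n 4.1 xr 4.3 yr -1.7
[ 0.5697 -0.045   0.107 ] n 2.5 xr 2.9 yr -1.7
[ 0.5701 -0.0446  0.109 ] n 0.9 xr 1.5 yr -1.7
```

View pics/w9b.png

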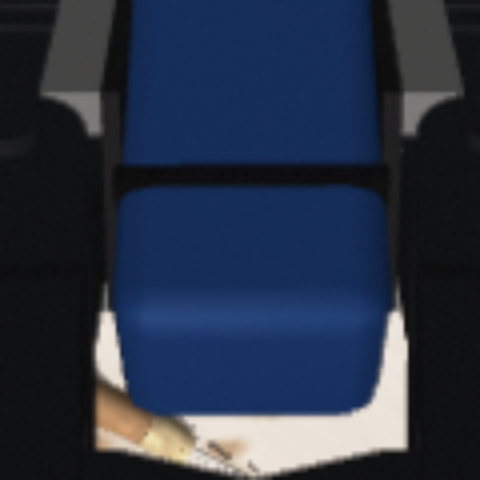

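Run:
```python
from fit import *
for n_ in ("w6","w7","w9"):
    im=cv2.imread("pics/wrist6.png" if n_=="w6" else f"pics/{n_}.png")
    b=im[:,275:290].astype(int).mean(1); bl=(b[:,0]-b[:,2]); rows=np.where(bl>40)[0]; print(n_,rows.min(),rows.max())
p,T=fit(187.7,220.7,282.5,403.5);rel(T,(279.3,201.7))
cs=cal("side");t,a,x,y=T
for k in (0,.028,.033): 
    q=proj(cs,circ(t+a*k,x,y,.009 if k==0 else .015)); print(k,q.min(0),q.max(0))
```

```text
w6 237 395
w7 237 395
w9 239 403
tilt 27.4 [66.1 -0.   0.9] [-0.  0. -0.  0.]
[ 0.5693 -0.0454  0.105 ] n 8.3 xr 7.4 yr -1.7
[ 0.5697 -0.045   0.107 ] n 6.7 xr 6.1 yr -1.7
[ 0.5701 -0.0446  0.109 ] n 5.1 xr 4.7 yr -1.7
0 [206.67764558 214.95797276] [216.57425259 220.34286186]
0.028 [210.13307105 198.71092806] [226.7005194  207.52144811]
0.033 [211.35602651 196.10011709] [227.93600671 204.88062196]
```

move_arm:
  steps:
    - {"fingers": 15, "translation": [-4.4, -2.0, -1], "turn": 0}
    - {"fingers": 15, "translation": [0, 0, 0], "turn": 0}
    - {"fingers": 15, "translation": [0, 0, 0], "turn": 0}

```text
t: 10.98
eef_pos: [0.546, -0.0673, 0.1545]
tool_rot: [-0.0, 0.922, -0.386, 0.0]
contact_force: [0.0, 1.0, -1.6]
gripper_width: 0.255
```

Run:
```python
from h import *
o=get_obs();print({k:np.round(v,4) for k,v in o.items() if k!="joint_torque"})
im=snap("wrist","w10");cv2.imwrite("pics/w10z.png",cv2.resize(im[100:300,180:380],None,fx=3,fy=3,interpolation=cv2.INTER_CUBIC))
im=snap("side","s10");cv2.imwrite("pics/s10z.png",cv2.resize(im[180:260,170:250],None,fx=7,fy=7,interpolation=cv2.INTER_CUBIC))
```

```text
{'t': np.float64(10.975), 'q': array([-0.5458,  0.4399,  0.7169,  1.9659, -0.3748,  0.8704, -0.4229]), 'joint_vel': array([-0.0014, -0.0011, -0.0028, -0.0028, -0.0006,  0.0013,  0.0001]), 'eef_pos': array([ 0.546 , -0.0673,  0.1545]), 'tool_rot': array([-1.000e-04,  9.224e-01, -3.863e-01,  0.000e+00]), 'contact_force': array([ 0.0456,  0.9673, -1.5517]), 'torque': array([-0.043 , -0.0181, -0.0097]), 'gripper_width': np.float64(0.2546)}
```

View pics/w10z.png

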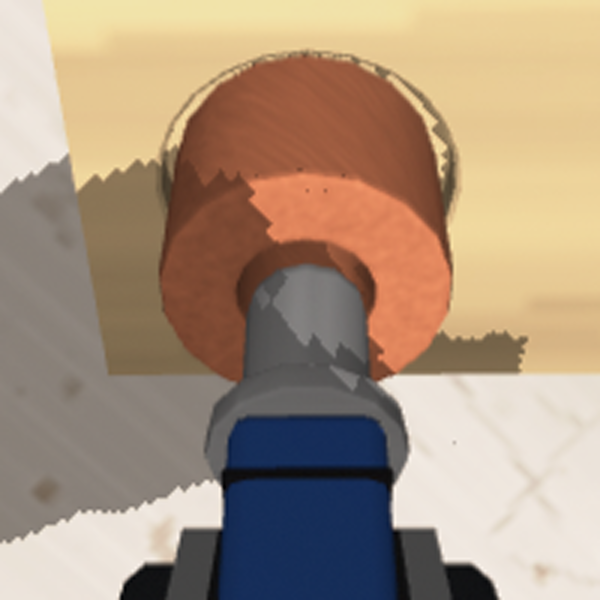

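View pics/s10z.png

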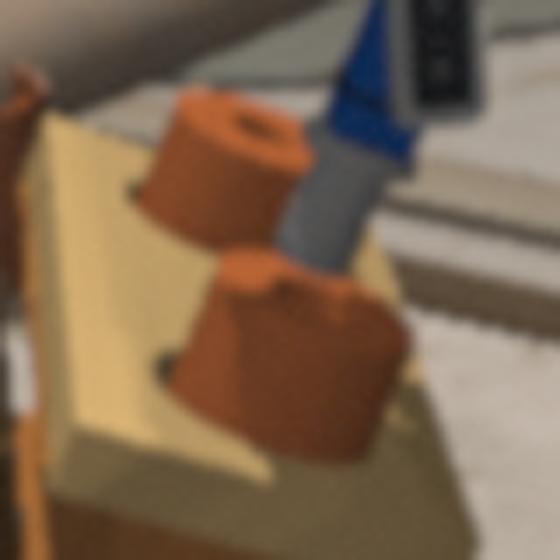

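Run:
```python
from fit import *
cw,cs=cal("wrist"),cal("side")
p,T=fit(188.3,220.7,282.5,403.5);rel(T,(180+306/3,100+279/3.))
# predicted projections of mouth/bore circles for candidate mouth centres, compare w/ observed rows in zoom
for m in ([.5697,-.045,.107],[.568,-.045,.108],[.571,-.0445,.107]):
    m=np.array(m)
    for cn,c,(ox,oy,k) in (("w",cw,(180,100,3)),("s",cs,(170,180,7))):
        o=(proj(c,circ(m,xr,yr,.026))-[ox,oy])*k; i=(proj(c,circ(m,xr,yr,.012))-[ox,oy])*k
        print(cn,m,"outer",np.round(o.min(0)),np.round(o.max(0)),"bore",np.round(i.min(0)),np.round(i.max(0)))
t,a,x,y=T
q=(proj(cs,circ(t,x,y,.009))-[170,180])*7;print("tip side",q.min(0),q.max(0),"a",a)
```

```text
tilt 26.8 [65.8 -0.4  0.9] [ 0. -0. -0.  0.]
[ 0.5696 -0.045   0.105 ] n 9.8 xr 2.1 yr -0.3
[ 0.57   -0.0447  0.107 ] n 8.2 xr 0.8 yr -0.3
[ 0.5704 -0.0443  0.109 ] n 6.6 xr -0.5 yr -0.3
w [ 0.5697 -0.045   0.107 ] outer [157. 155.] [455. 386.] bore [238. 226.] [375. 332.]
s [ 0.5697 -0.045   0.107 ] outer [203. 247.] [406. 352.] bore [259. 274.] [352. 323.]
w [ 0.568 -0.045  0.108] outer [150. 164.] [449. 394.] bore [231. 235.] [368. 340.]
s [ 0.568 -0.045  0.108] outer [209. 244.] [412. 349.] bore [264. 272.] [358. 320.]
w [ 0.571  -0.0445  0.107 ] outer [160. 147.] [459. 380.] bore [241. 219.] [378. 325.]
s [ 0.571  -0.0445  0.107 ] outer [198. 246.] [401. 351.] bore [253. 274.] [347. 322.]
tip side [278.10359142 248.61019383] [347.61098798 285.86733229] a [-0.3209543  -0.3159978   0.89289947]
```

move_arm:
  steps:
    - {"fingers": 15, "translation": [-2, -2, -1], "turn": 0}
    - {"fingers": 15, "translation": [1, 1, -3], "turn": 0}
    - {"fingers": 15, "translation": [1, 1, -3], "turn": 0}
    - {"fingers": 15, "translation": [0, 0, 0], "turn": 0}

```text
t: 11.58
eef_pos: [0.546, -0.067, 0.1471]
tool_rot: [0.0, 0.922, -0.386, -0.0]
contact_force: [0.2, -0.2, -1.3]
gripper_width: 0.255
```

move_arm:
  steps:
    - {"fingers": 15, "translation": [1, 1, -3], "turn": 0}
    - {"fingers": 15, "translation": [0.5, 0.5, -1.5], "turn": 0}

```text
t: 11.82
eef_pos: [0.5476, -0.0657, 0.1428]
tool_rot: [0.0, 0.922, -0.386, -0.0]
contact_force: [0.3, 0.3, -2.0]
gripper_width: 0.253
```

Run:
```python
from h import *
o=get_obs();print({k:np.round(v,4) for k,v in o.items() if k!="joint_torque"})
im=snap("wrist","w11");cv2.imwrite("pics/w11z.png",cv2.resize(im[100:300,180:380],None,fx=3,fy=3,interpolation=cv2.INTER_CUBIC))
im=snap("side","s11");cv2.imwrite("pics/s11z.png",cv2.resize(im[180:260,170:250],None,fx=7,fy=7,interpolation=cv2.INTER_CUBIC))
```

```text
{'t': np.float64(11.825), 'q': array([-0.5362,  0.4587,  0.7038,  1.9714, -0.3913,  0.8496, -0.4126]), 'joint_vel': array([ 0.0091,  0.0211, -0.0148,  0.    , -0.0167, -0.0193,  0.0057]), 'eef_pos': array([ 0.5476, -0.0657,  0.1428]), 'tool_rot': array([ 1.000e-04,  9.224e-01, -3.862e-01, -1.000e-04]), 'contact_force': array([ 0.2832,  0.291 , -1.9568]), 'torque': array([-0.0401,  0.0317,  0.0145]), 'gripper_width': np.float64(0.2526)}
```

View pics/w11z.png

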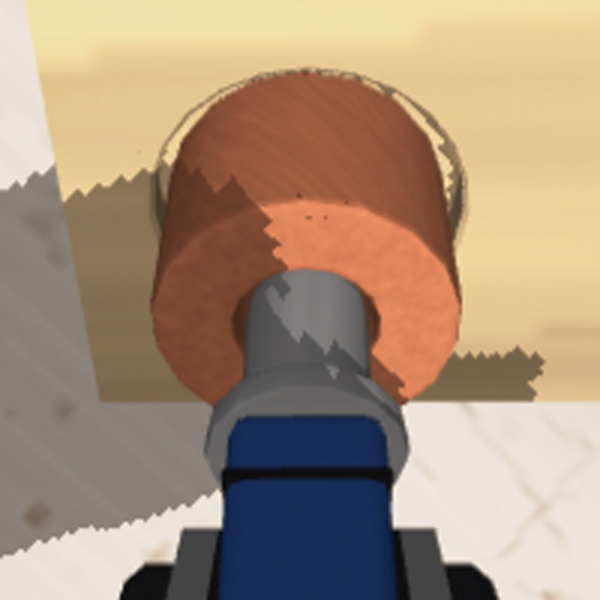

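View pics/s11z.png

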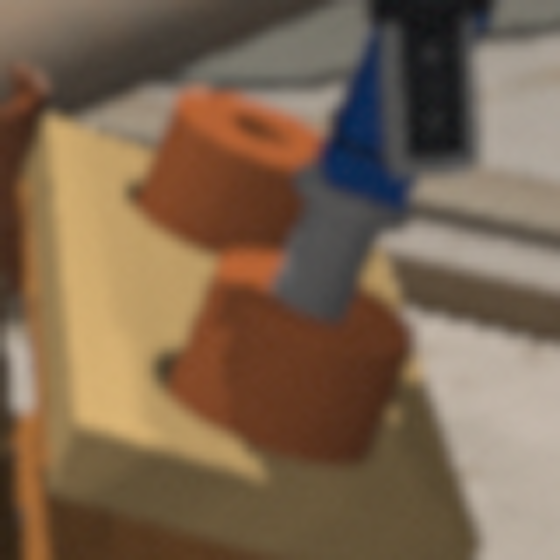

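move_arm:
  steps:
    - {"fingers": 15, "translation": [0.2, 0.3, -3.2], "turn": 0}
    - {"fingers": 15, "translation": [0.5, 0.5, -1.5], "turn": 0}

```text
t: 12.18
eef_pos: [0.5483, -0.0649, 0.1381]
tool_rot: [-0.0, 0.922, -0.386, -0.0]
contact_force: [-0.9, -0.1, -2.0]
gripper_width: 0.255
```

Run:
```python
from h import *
im=snap("wrist","w12");cv2.imwrite("pics/w12z.png",cv2.resize(im[100:300,180:380],None,fx=3,fy=3,interpolation=cv2.INTER_CUBIC))
```

```text
(no output)
```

View pics/w12z.png

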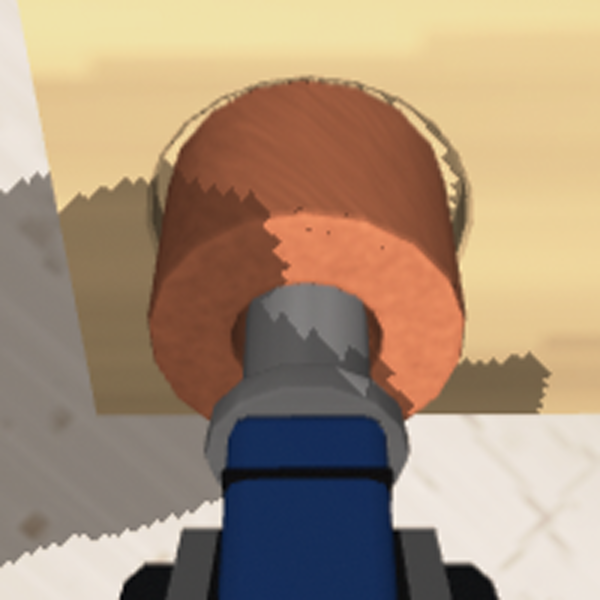

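move_arm:
  steps:
    - {"fingers": 15, "translation": [0.5, 0.6, -2.8], "turn": 0}
    - {"fingers": 15, "translation": [0.7, 0.7, -2.8], "turn": 0}
    - {"fingers": 15, "translation": [0.8, 0.8, -2.7], "turn": 0}

```text
t: 12.6
eef_pos: [0.5503, -0.0627, 0.1298]
tool_rot: [0.0, 0.922, -0.386, -0.0]
contact_force: [-0.8, -0.2, -2.2]
gripper_width: 0.256
```

move_arm:
  steps:
    - {"fingers": 15, "translation": [0.9, 0.9, -2.7], "turn": 0}
    - {"fingers": 15, "translation": [0.9, 0.9, -2.7], "turn": 0}

```text
t: 12.85
eef_pos: [0.5522, -0.061, 0.1244]
tool_rot: [0.0, 0.922, -0.386, -0.0]
contact_force: [-0.9, 0.1, -0.5]
gripper_width: 0.253
```

Run:
```python
from h import *
im=snap("wrist","w13");cv2.imwrite("pics/w13z.png",cv2.resize(im[100:300,180:380],None,fx=3,fy=3,interpolation=cv2.INTER_CUBIC))
im=snap("side","s13");cv2.imwrite("pics/s13z.png",cv2.resize(im[180:260,170:250],None,fx=7,fy=7,interpolation=cv2.INTER_CUBIC))
```

```text
(no output)
```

View pics/w13z.png

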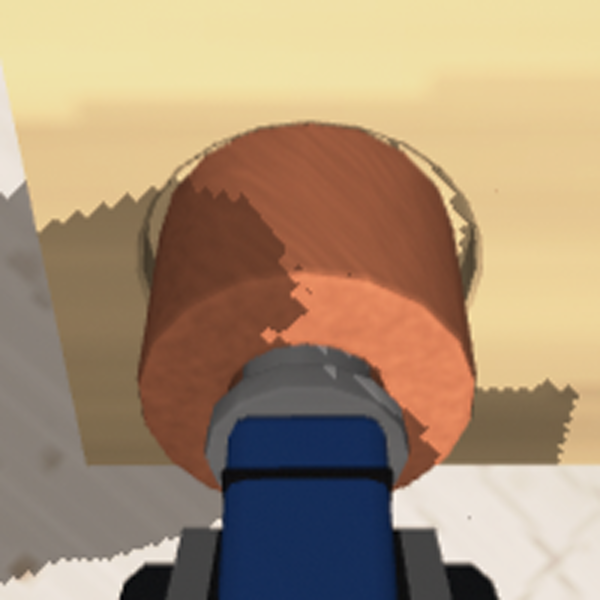

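View pics/s13z.png

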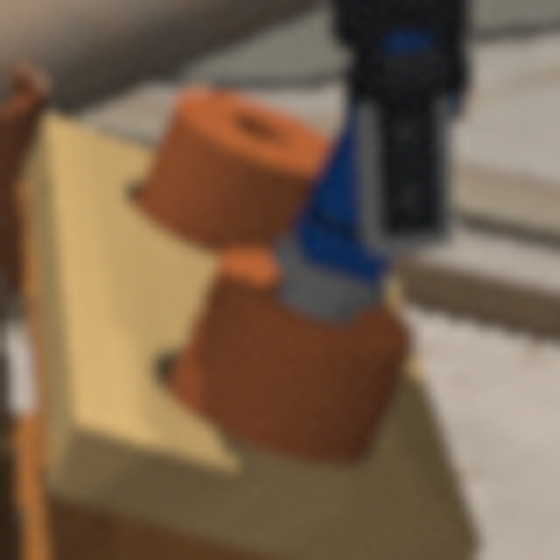

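Sliding in nicely; remaining about 5–8 mm to the flange.

move_arm:
  steps:
    - {"fingers": 15, "translation": [0.9, 0.9, -2.7], "turn": 0}
    - {"fingers": 15, "translation": [0.9, 0.9, -2.7], "turn": 0}

```text
t: 13.2
eef_pos: [0.5539, -0.0596, 0.1196]
tool_rot: [0.0, 0.922, -0.386, -0.0]
contact_force: [-10.4, -1.7, 28.4]
gripper_width: 0.255
```

move_arm:
  steps:
    - {"fingers": 15, "translation": [0.6, 0.6, -1.8], "turn": 0}

```text
t: 13.32
eef_pos: [0.5539, -0.0598, 0.1195]
tool_rot: [-0.0, 0.922, -0.387, -0.001]
contact_force: [-15.4, -1.5, 39.7]
gripper_width: 0.252
```

move_arm:
  steps:
    - {"fingers": 15, "translation": [0.6, 0.6, -1.8], "turn": 0}

```text
t: 13.45
eef_pos: [0.554, -0.0598, 0.1193]
tool_rot: [-0.001, 0.922, -0.387, -0.001]
contact_force: [-24.6, -0.1, 58.2]
gripper_width: 0.255
```

Run:
```python
from h import *
im=snap("wrist","w14");cv2.imwrite("pics/w14z.png",cv2.resize(im[100:300,180:380],None,fx=3,fy=3,interpolation=cv2.INTER_CUBIC))
im=snap("side","s14");cv2.imwrite("pics/s14z.png",cv2.resize(im[180:260,170:250],None,fx=7,fy=7,interpolation=cv2.INTER_CUBIC))
```

```text
(no output)
```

View pics/w14z.png

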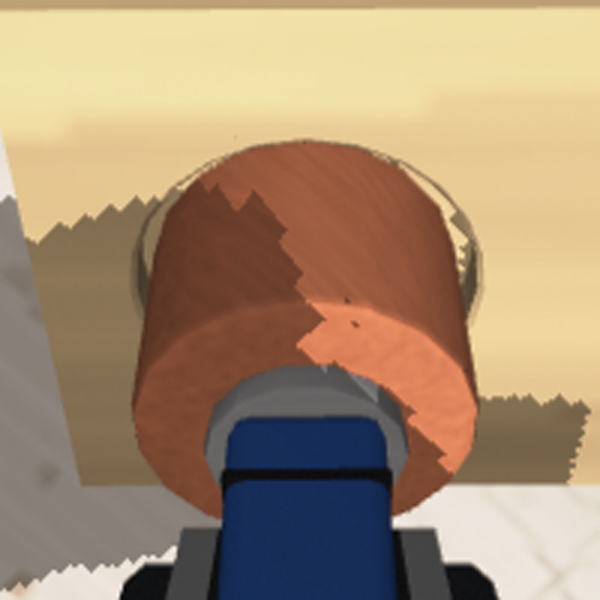

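View pics/s14z.png

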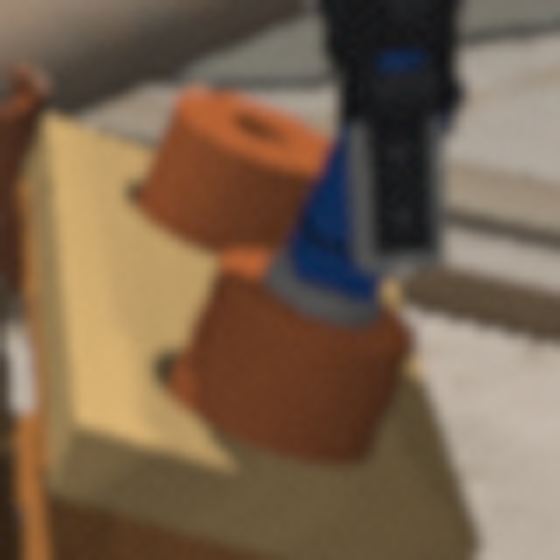

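move_arm:
  steps:
    - {"fingers": 15, "translation": [-1.2, -1.2, 3.6], "turn": 0}
    - {"fingers": 15, "translation": [-1.5, -1.5, 4.5], "turn": 0}
    - {"fingers": 15, "translation": [-1.5, -1.5, 4.5], "turn": 0}
    - {"fingers": 15, "translation": [-2, -2, 6], "turn": 0}
    - {"fingers": 15, "translation": [-2, -2, 6], "turn": 0}
    - {"fingers": 15, "translation": [-2, -2, 6], "turn": 0}
    - {"fingers": 15, "translation": [-2, -2, 6], "turn": 0}
    - {"fingers": 15, "translation": [-2, -2, 6], "turn": 0}
    - {"fingers": 15, "translation": [-2, -2, 6], "turn": 0}
    - {"fingers": 15, "translation": [0, 0, 6], "turn": 0}

```text
t: 14.8
eef_pos: [0.5387, -0.0744, 0.1706]
tool_rot: [-0.0, 0.922, -0.386, -0.0]
contact_force: [-0.5, 0.1, -0.3]
gripper_width: 0.253
```

Run:
```python
from h import *
o=get_obs();print({k:np.round(v,4) for k,v in o.items() if k!="joint_torque"})
snap("wrist","w15");im=snap("side","s15");cv2.imwrite("pics/s15z.png",cv2.resize(im[150:270,150:270],None,fx=5,fy=5,interpolation=cv2.INTER_CUBIC))
```

```text
{'t': np.float64(14.8), 'q': array([-0.5548,  0.407 ,  0.7377,  1.9675, -0.3481,  0.8957, -0.4297]), 'joint_vel': array([-0.0476, -0.0636,  0.0438, -0.0455,  0.0612,  0.0917, -0.0542]), 'eef_pos': array([ 0.5387, -0.0744,  0.1706]), 'tool_rot': array([-0.    ,  0.9223, -0.3864, -0.    ]), 'contact_force': array([-0.5489,  0.0713, -0.3353]), 'torque': array([ 0.0101, -0.1019, -0.0076]), 'gripper_width': np.float64(0.2532)}
```

View pics/w15.png

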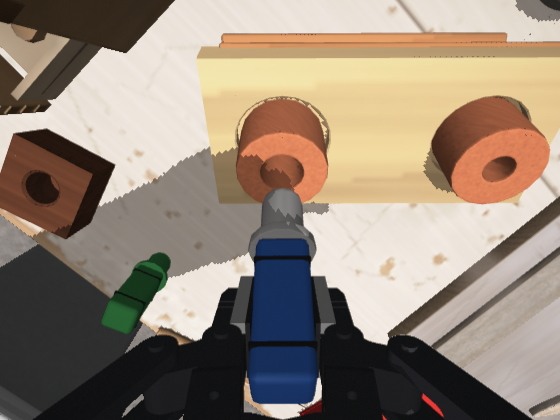

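View pics/s15z.png

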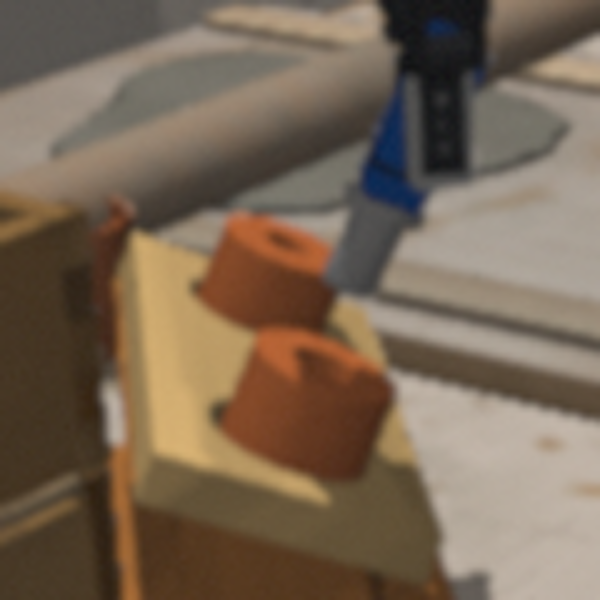

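move_arm:
  steps:
    - {"fingers": 15, "translation": [21, -21.4, 5], "turn": 0}
    - {"fingers": 15, "translation": [21, -21.4, 0], "turn": 0}
    - {"fingers": 15, "translation": [21, -21.4, 0], "turn": 0}
    - {"fingers": 15, "translation": [21, -21.4, -5], "turn": 0}
    - {"fingers": 15, "translation": [2.5, 2.3, -9], "turn": 0}
    - {"fingers": 15, "translation": [2.5, 2.3, -9], "turn": 0}
    - {"fingers": 15, "translation": [0, 0, 0], "turn": 0}

```text
t: 15.78
eef_pos: [0.6271, -0.1534, 0.1509]
tool_rot: [-0.0, 0.923, -0.385, -0.001]
contact_force: [0.2, -0.1, -0.8]
gripper_width: 0.257
```

Run:
```python
from h import *
o=get_obs();print({k:np.round(v,4) for k,v in o.items() if k!="joint_torque"})
im=snap("wrist","w16");cv2.imwrite("pics/w16z.png",cv2.resize(im[100:300,180:380],None,fx=3,fy=3,interpolation=cv2.INTER_CUBIC))
```

```text
{'t': np.float64(15.775), 'q': array([-0.3279,  0.5979,  0.6786,  1.7349, -0.4432,  0.9702, -0.2682]), 'joint_vel': array([ 0.0015, -0.0166,  0.0202, -0.0119,  0.0096,  0.0066, -0.    ]), 'eef_pos': array([ 0.6271, -0.1534,  0.1509]), 'tool_rot': array([-1.000e-04,  9.227e-01, -3.854e-01, -1.400e-03]), 'contact_force': array([ 0.1705, -0.1226, -0.8323]), 'torque': array([ 0.0338,  0.0054, -0.0445]), 'gripper_width': np.float64(0.2574)}
```

View pics/w16z.png

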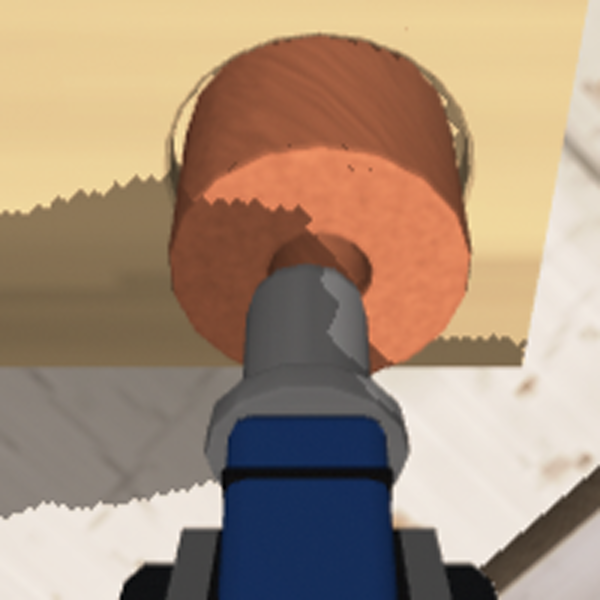

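move_arm:
  steps:
    - {"fingers": 15, "translation": [1.9, -1.3, -2.7], "turn": 0}
    - {"fingers": 15, "translation": [0.9, 0.9, -2.7], "turn": 0}

```text
t: 16.08
eef_pos: [0.6309, -0.1557, 0.1471]
tool_rot: [-0.0, 0.922, -0.386, 0.0]
contact_force: [0.8, -0.1, -1.6]
gripper_width: 0.258
```

move_arm:
  steps:
    - {"fingers": 15, "translation": [0.6, 0.6, -1.8], "turn": 0}

```text
t: 16.2
eef_pos: [0.6313, -0.1549, 0.145]
tool_rot: [-0.0, 0.922, -0.386, -0.0]
contact_force: [-2.6, -1.6, 7.6]
gripper_width: 0.256
```

move_arm:
  steps:
    - {"fingers": 15, "translation": [0.1, 0.1, -0.4], "turn": 0}
    - {"fingers": 15, "translation": [0, 0, 0], "turn": 0}
    - {"fingers": 15, "translation": [0, 0, 0], "turn": 0}

```text
t: 16.58
eef_pos: [0.6313, -0.1551, 0.145]
tool_rot: [-0.0, 0.922, -0.386, 0.0]
contact_force: [-2.4, 1.4, 4.5]
gripper_width: 0.255
```

Run:
```python
from h import *
o=get_obs();print({k:np.round(v,4) for k,v in o.items() if k!="joint_torque"})
im=snap("wrist","w17");cv2.imwrite("pics/w17z.png",cv2.resize(im[100:300,180:380],None,fx=3,fy=3,interpolation=cv2.INTER_CUBIC))
im=snap("side","s17");cv2.imwrite("pics/s17z.png",cv2.resize(im[150:270,150:270],None,fx=5,fy=5,interpolation=cv2.INTER_CUBIC))
```

```text
{'t': np.float64(16.575), 'q': array([-0.3209,  0.6103,  0.6735,  1.7298, -0.4512,  0.9617, -0.2645]), 'joint_vel': array([ 0.    ,  0.0002, -0.0025, -0.0003,  0.0019, -0.0001,  0.0008]), 'eef_pos': array([ 0.6313, -0.1551,  0.145 ]), 'tool_rot': array([-1.000e-04,  9.224e-01, -3.863e-01,  0.000e+00]), 'contact_force': array([-2.392 ,  1.4255,  4.4559]), 'torque': array([0.164 , 0.6141, 0.0554]), 'gripper_width': np.float64(0.2551)}
```

View pics/w17z.png

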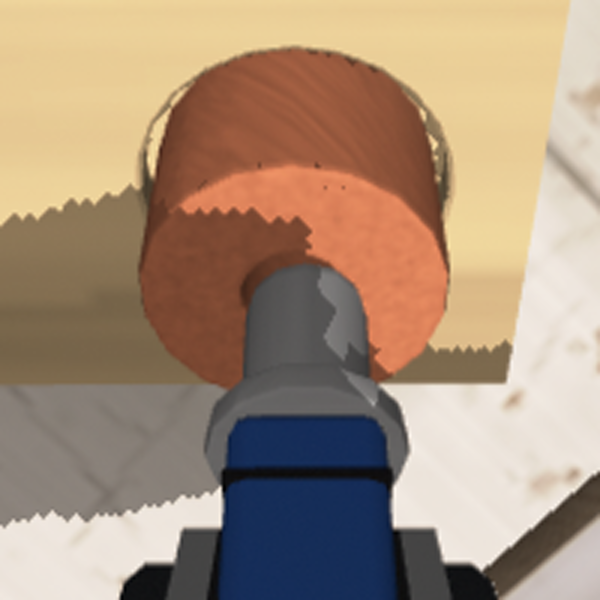

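View pics/s17z.png

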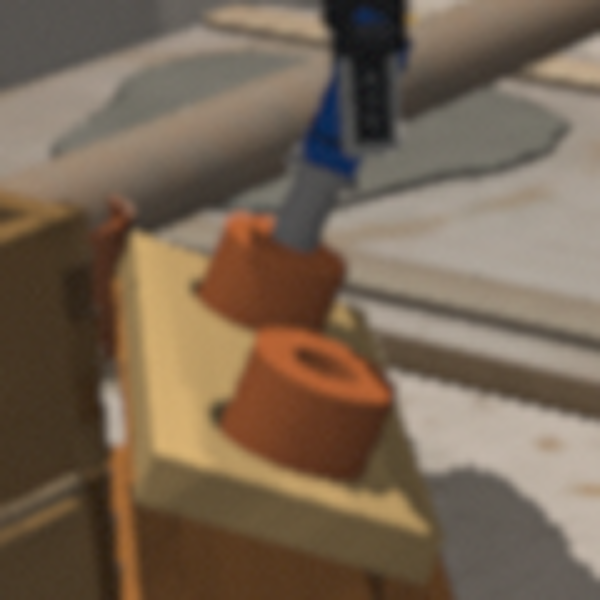

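move_arm:
  steps:
    - {"fingers": 15, "translation": [-0.9, -0.9, 2.7], "turn": 0}
    - {"fingers": 15, "translation": [-1.5, 1.5, 0], "turn": 0}
    - {"fingers": 15, "translation": [0, 0, 0], "turn": 0}
    - {"fingers": 15, "translation": [0.7, 0.7, -2], "turn": 0}
    - {"fingers": 15, "translation": [0.6, 0.6, -1.8], "turn": 0}
    - {"fingers": 15, "translation": [0, 0, 0], "turn": 0}

```text
t: 17.42
eef_pos: [0.63, -0.1537, 0.1448]
tool_rot: [-0.0, 0.922, -0.386, -0.0]
contact_force: [-4.9, 0.9, 10.1]
gripper_width: 0.252
```

Run:
```python
from h import *
im=snap("wrist","w18");cv2.imwrite("pics/w18z.png",cv2.resize(im[100:300,180:380],None,fx=3,fy=3,interpolation=cv2.INTER_CUBIC))
```

```text
(no output)
```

View pics/w18z.png

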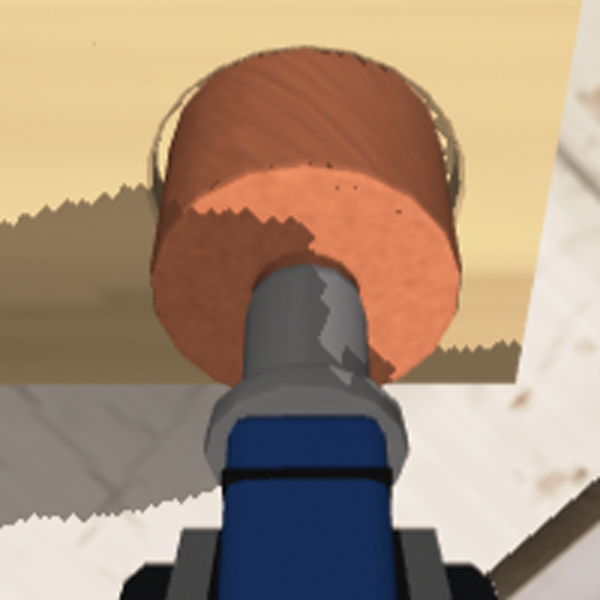

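move_arm:
  steps:
    - {"fingers": 15, "translation": [-1.5, -1.5, 4.5], "turn": 0}
    - {"fingers": 15, "translation": [-1.5, -1.5, 4.5], "turn": 0}
    - {"fingers": 15, "translation": [-3, -3, 25], "turn": 0}
    - {"fingers": 15, "translation": [-25, 25, 35], "turn": 0.1}
    - {"fingers": 15, "translation": [-28, 28, 0], "turn": 0.15}
    - {"fingers": 15, "translation": [-28, 29, 0], "turn": 0.16}
    - {"fingers": 15, "translation": [-28, 29, 0], "turn": 0.16}
    - {"fingers": 15, "translation": [-28, 29, 0], "turn": 0.16}
    - {"fingers": 15, "translation": [-28, 29, 0], "turn": 0.16}
    - {"fingers": 15, "translation": [-28, 29, 0], "turn": 0.166}
  newtons: 30

```text
t: 18.73
eef_pos: [0.4304, 0.0397, 0.2127]
tool_rot: [-0.0, 0.991, 0.134, 0.0]
contact_force: [-0.2, 0.1, -0.8]
gripper_width: 0.253
```

move_arm:
  steps:
    - {"fingers": 15, "translation": [0, 0, -30], "turn": 0}
    - {"fingers": 15, "translation": [0, 0, -30], "turn": 0}
    - {"fingers": 15, "translation": [0, 0, 0], "turn": 0}
    - {"fingers": 15, "translation": [0, 0, 0], "turn": 0}

```text
t: 19.23
eef_pos: [0.432, 0.0388, 0.1534]
tool_rot: [0.0, 0.991, 0.131, 0.001]
contact_force: [1.0, 0.2, -1.1]
gripper_width: 0.254
```

Run:
```python
from h import *
o=get_obs();print({k:np.round(v,4) for k,v in o.items() if k!="joint_torque"})
w=o["tool_rot"];print("jaw",np.degrees(2*np.arctan2(w[2],w[1])))
im=snap("wrist","w19")
im=snap("side","s19");cv2.imwrite("pics/s19z.png",cv2.resize(im[230:370,180:320],None,fx=4.2,fy=4.2,interpolation=cv2.INTER_CUBIC))
```

```text
{'t': np.float64(19.225), 'q': array([-0.6765,  0.1935,  0.5004,  2.2121, -0.1338,  0.7627,  0.1753]), 'joint_vel': array([-0.0011, -0.0108,  0.0006, -0.0076, -0.004 , -0.0032,  0.0018]), 'eef_pos': array([0.432 , 0.0388, 0.1534]), 'tool_rot': array([0.000e+00, 9.914e-01, 1.308e-01, 5.000e-04]), 'contact_force': array([ 0.9722,  0.1926, -1.1324]), 'torque': array([-0.0285, -0.0195,  0.011 ]), 'gripper_width': np.float64(0.2541)}
jaw 15.031450879225796
```

View pics/w19.png

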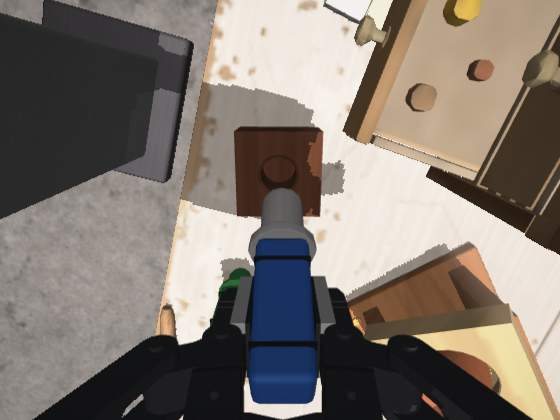

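View pics/s19z.png

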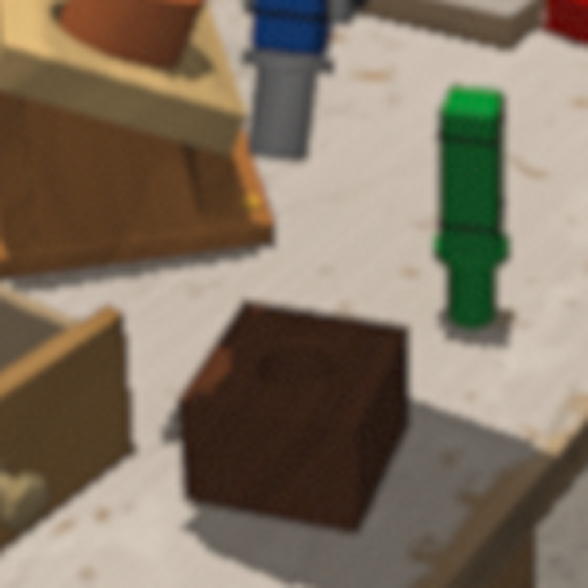

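move_arm:
  steps:
    - {"fingers": 15, "translation": [-2, -0.5, -30], "turn": 0}
    - {"fingers": 15, "translation": [0, 0, -30], "turn": 0}
    - {"fingers": 15, "translation": [0, 0, -7], "turn": 0}
    - {"fingers": 15, "translation": [0, 0, 0], "turn": 0}
    - {"fingers": 15, "translation": [0, 0, 0], "turn": 0}

```text
t: 19.95
eef_pos: [0.4303, 0.0386, 0.0866]
tool_rot: [-0.0, 0.991, 0.131, 0.001]
contact_force: [0.3, -0.4, -1.2]
gripper_width: 0.251
```

Run:
```python
from h import *
o=get_obs();print({k:np.round(v,4) for k,v in o.items() if k!="joint_torque"})
im=snap("wrist","w20");cv2.imwrite("pics/w20z.png",cv2.resize(im[100:300,180:380],None,fx=3,fy=3,interpolation=cv2.INTER_CUBIC))
im=snap("side","s20");cv2.imwrite("pics/s20z.png",cv2.resize(im[230:370,180:320],None,fx=4.2,fy=4.2,interpolation=cv2.INTER_CUBIC))
```

```text
{'t': np.float64(19.95), 'q': array([-0.6142,  0.3249,  0.4479,  2.2659, -0.2507,  0.5933,  0.2847]), 'joint_vel': array([-0.001 , -0.0006, -0.0009,  0.0019, -0.0023, -0.0042,  0.0019]), 'eef_pos': array([0.4303, 0.0386, 0.0866]), 'tool_rot': array([-3.000e-04,  9.914e-01,  1.310e-01,  1.100e-03]), 'contact_force': array([ 0.2584, -0.406 , -1.1838]), 'torque': array([ 0.0483, -0.0415, -0.0323]), 'gripper_width': np.float64(0.2509)}
```

View pics/w20z.png

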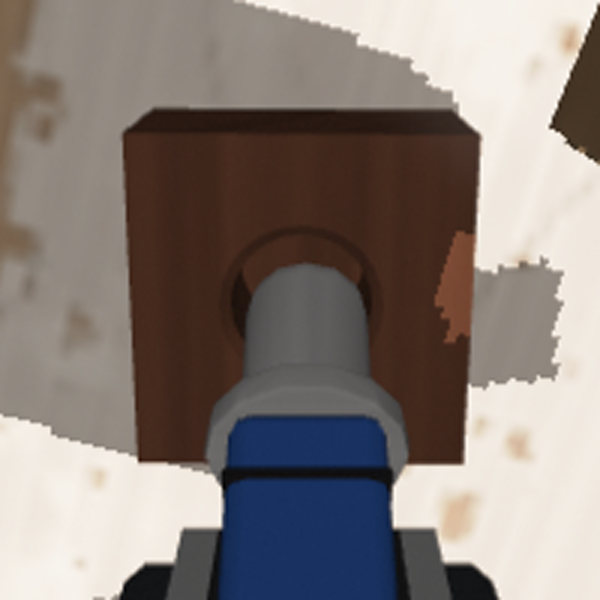

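View pics/s20z.png

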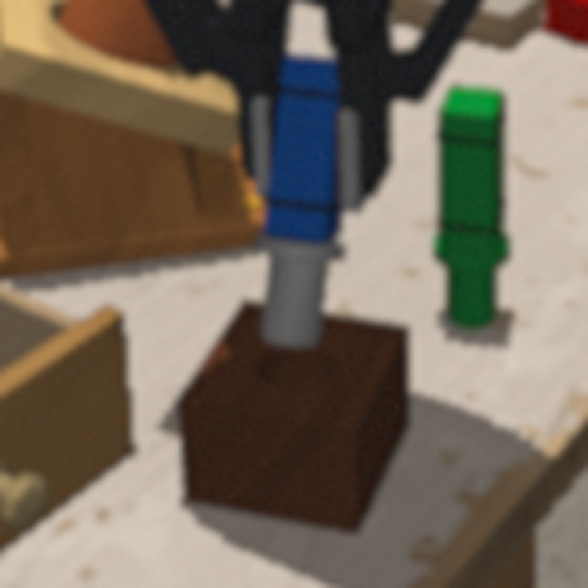

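move_arm:
  steps:
    - {"fingers": 15, "translation": [0, 0, -4], "turn": 0}
    - {"fingers": 15, "translation": [0, 0, -4], "turn": 0}
    - {"fingers": 15, "translation": [0, 0, -4], "turn": 0}

```text
t: 20.42
eef_pos: [0.4292, 0.0385, 0.0732]
tool_rot: [0.0, 0.991, 0.131, -0.0]
contact_force: [0.0, -0.1, -1.4]
gripper_width: 0.254
```

Run:
```python
from h import *
im=snap("side","s21");cv2.imwrite("pics/s21z.png",cv2.resize(im[230:370,180:320],None,fx=4.2,fy=4.2,interpolation=cv2.INTER_CUBIC))
```

```text
(no output)
```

View pics/s21z.png

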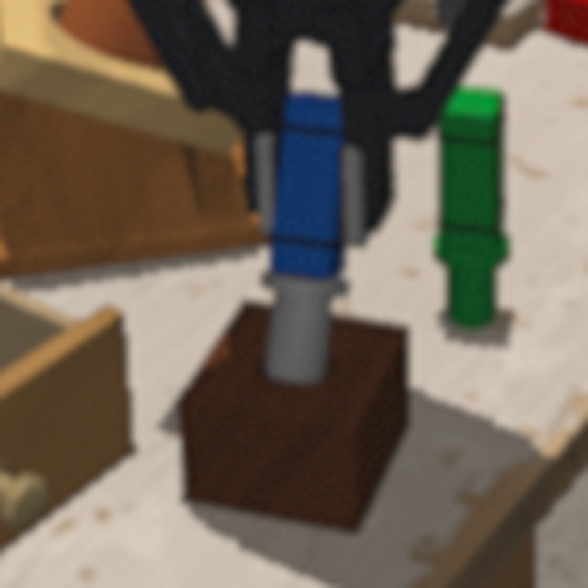

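move_arm:
  steps:
    - {"fingers": 15, "translation": [-1.0, 4.8, 1.5], "turn": 0}
    - {"fingers": 15, "translation": [-1.0, 4.8, 1.5], "turn": 0}
    - {"fingers": 15, "translation": [-1.0, 4.8, 1], "turn": 0}
    - {"fingers": 15, "translation": [-1.0, 4.8, 0.5], "turn": 0}
  newtons: 20

```text
t: 20.98
eef_pos: [0.4255, 0.0548, 0.0788]
tool_rot: [0.001, 0.992, 0.13, -0.0]
contact_force: [-3.6, -13.6, 15.4]
gripper_width: 0.254
```

move_arm:
  steps:
    - {"fingers": 15, "translation": [-1.0, 4.8, 0], "turn": 0}
    - {"fingers": 15, "translation": [-1.0, 4.8, 0], "turn": 0}
    - {"fingers": 15, "translation": [-0.5, 1.5, 0], "turn": 0}
    - {"fingers": 15, "translation": [0, 0, 0], "turn": 0}

```text
t: 21.48
eef_pos: [0.4226, 0.066, 0.0792]
tool_rot: [0.001, 0.992, 0.13, -0.001]
contact_force: [-5.8, -12.7, 24.5]
gripper_width: 0.255
```

Run:
```python
from h import *
im=snap("wrist","w22")
im=snap("side","s22");cv2.imwrite("pics/s22z.png",cv2.resize(im[230:370,180:320],None,fx=4.2,fy=4.2,interpolation=cv2.INTER_CUBIC))
```

```text
(no output)
```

View pics/s22z.png

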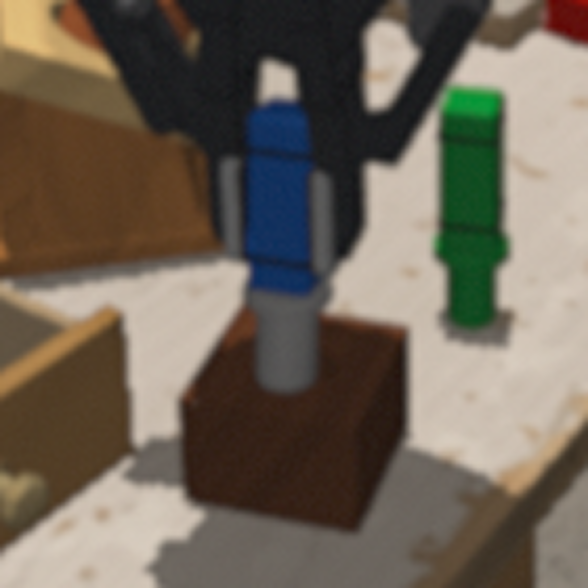

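View pics/w22.png

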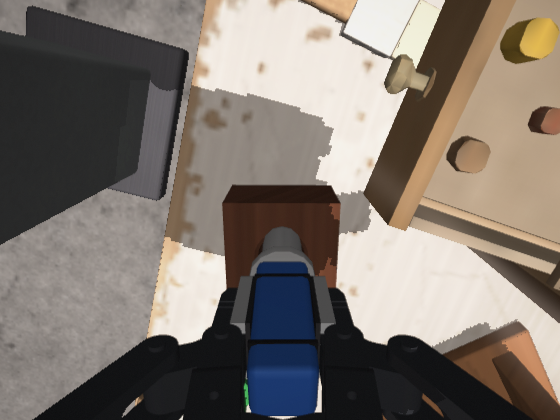

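move_arm:
  steps:
    - {"fingers": 15, "translation": [-0.5, 3, 1], "turn": 0}
    - {"fingers": 15, "translation": [-0.5, 3, 0], "turn": 0}
    - {"fingers": 15, "translation": [0, 0, 0], "turn": 0}

```text
t: 21.95
eef_pos: [0.4218, 0.0733, 0.0798]
tool_rot: [0.001, 0.991, 0.13, -0.0]
contact_force: [-3.1, -6.7, 14.8]
gripper_width: 0.253
```

Run:
```python
from h import *
im=snap("wrist","w23")
im=snap("side","s23");cv2.imwrite("pics/s23z.png",cv2.resize(im[230:370,180:320],None,fx=4.2,fy=4.2,interpolation=cv2.INTER_CUBIC))
```

```text
(no output)
```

View pics/s23z.png

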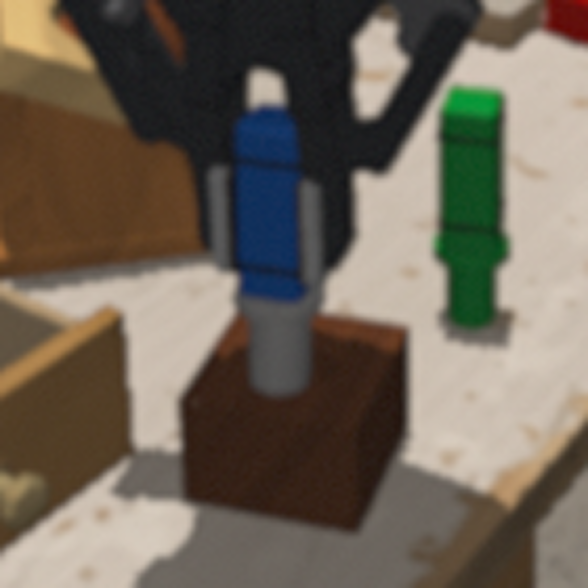

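View pics/w23.png

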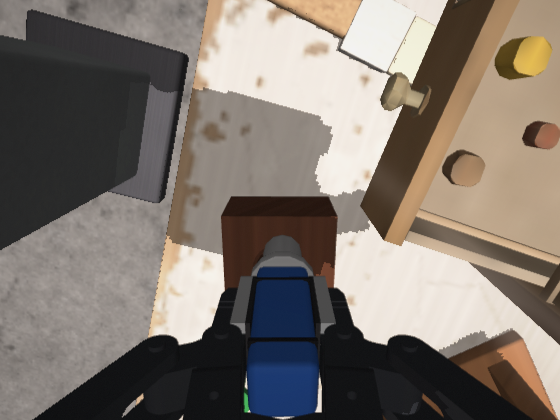

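move_arm:
  steps:
    - {"fingers": 15, "translation": [0, 0, 6], "turn": 0}
    - {"fingers": 15, "translation": [0.5, -3, 12], "turn": 0}
    - {"fingers": 15, "translation": [0.5, -3, 6], "turn": 0}
    - {"fingers": 15, "translation": [0, 0, 0], "turn": 0}
  newtons: 30

```text
t: 22.55
eef_pos: [0.4232, 0.0688, 0.1036]
tool_rot: [-0.0, 0.991, 0.131, 0.001]
contact_force: [0.8, 0.0, -1.3]
gripper_width: 0.256
```

Run:
```python
from h import *
o=get_obs();print({k:np.round(v,4) for k,v in o.items() if k!="joint_torque"})
im=snap("wrist","w24");cv2.imwrite("pics/w24z.png",cv2.resize(im[130:420,180:380],None,fx=2,fy=2,interpolation=cv2.INTER_CUBIC))
im=snap("side","s24");cv2.imwrite("pics/s24z.png",cv2.resize(im[230:370,180:320],None,fx=4.2,fy=4.2,interpolation=cv2.INTER_CUBIC))
```

```text
{'t': np.float64(22.55), 'q': array([-0.708 ,  0.2848,  0.4673,  2.2618, -0.2161,  0.6338,  0.1807]), 'joint_vel': array([ 0.0026,  0.0153, -0.0114,  0.0078, -0.0077, -0.0075,  0.0036]), 'eef_pos': array([0.4232, 0.0688, 0.1036]), 'tool_rot': array([-3.000e-04,  9.914e-01,  1.310e-01,  7.000e-04]), 'contact_force': array([ 0.7775,  0.0102, -1.3329]), 'torque': array([-0.0006,  0.0626,  0.0861]), 'gripper_width': np.float64(0.2565)}
```

View pics/w24z.png

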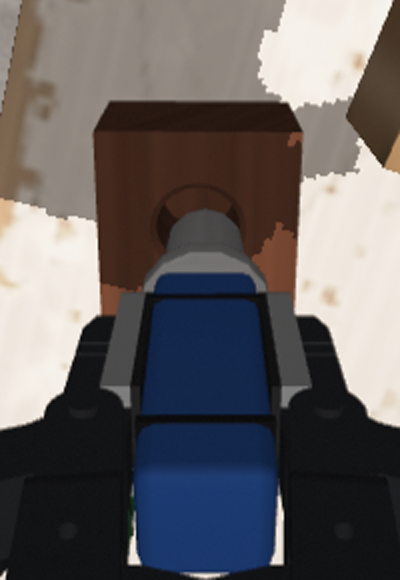

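View pics/s24z.png

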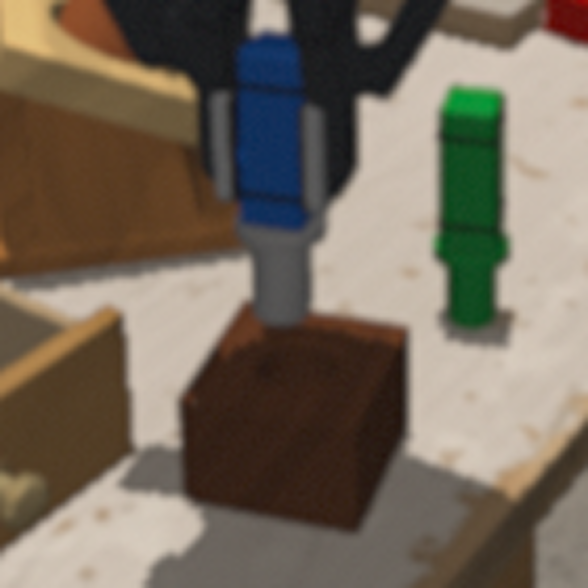

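Run:
```python
from fit import *
cw,cs=cal("wrist"),cal("side")
p,T=fit(234,256,282.5,416)
print(T[0],T[1], LEAN(tool()[1]))
# hole centre from wrist: rim ellipse cols 152..243, top row 184 in zoom
for H in ([.424,.0675,.04],[.4235,.0705,.04],[.4225,.067,.04]):
    q=(proj(cw,circ(np.array(H),np.array([1,0,0]),np.array([0,1,0]),.0125))-[180,130])*2; print(H,q.min(0),q.max(0))
q=(proj(cs,circ(T[0],T[2],T[3],.009))-[180,230])*4.2;print(q.min(0),q.max(0))
```

```text
tilt 12.7 [75.9 18.7  0.4] [-0. -0. -0. -0.]
[0.42369027 0.06701508 0.04798647] [ 0.05707888 -0.21256851  0.97551782] [ 0.26005028 -0.96559508  0.        ]
[0.424, 0.0675, 0.04] [164.34688882 183.62483436] [248.6454116  261.95119602]
[0.4235, 0.0705, 0.04] [165.18349923 173.74839653] [249.85058323 252.76243004]
[0.4225, 0.067, 0.04] [159.02614468 183.92255453] [243.3171513 262.2280988]
[260.19263006 329.0527721 ] [315.17916204 350.2704135 ]
```

Run:
```python
from fit import *
cw,cs=cal("wrist"),cal("side");e,R=tool()
for s in (.062,.066,.070):
  for py in (-.004,0,.004):
   for th in (4,8,12):
    t,a,x,y=gaugeT([np.radians(th),s,py,.0005],e,R)
    pl=np.vstack([proj(cw,circ(t,x,y,.009)),proj(cw,circ(t+a*.001,x,y,.010))]); fl=np.vstack([proj(cw,circ(t+a*.028,x,y,.015)),proj(cw,circ(t+a*.033,x,y,.015))])
    h=proj(cw,[t+a*.093+.011*(i*x+j*y) for i,j in((1,1),(1,-1),(-1,1),(-1,-1))])
    hb=proj(cw,[t+a*.033+.011*(i*x+j*y) for i,j in((1,1),(1,-1),(-1,1),(-1,-1))])
    q=(proj(cs,circ(t,x,y,.009))-[180,230])*4.2
    hs=(proj(cs,[t+a*.093+.011*(i*x+j*y) for i,j in((1,1),(1,-1),(-1,1),(-1,-1))])-[180,230])*4.2
    print(s,py,th,"apex %.0f fl %.0f htop %.0f | side tip col %.0f maxrow %.0f top minrow %.0f col %.0f"%(pl[:,1].min(),fl[:,1].min(),h[:,1].max(),q.mean(0)[0],q[:,1].max(),hs[:,1].min(),hs.mean(0)[0]))
print("obs apex 234 fl 256 htop 416 | side tip 283, 325, top 34, col 270")
```

```text
0.062 -0.004 4 apex 222 fl 235 htop 398 | side tip col 275 maxrow 340 top minrow 38 col 272
0.062 -0.004 8 apex 215 fl 231 htop 400 | side tip col 270 maxrow 344 top minrow 38 col 274
0.062 -0.004 12 apex 208 fl 228 htop 403 | side tip col 266 maxrow 348 top minrow 39 col 276
0.062 0 4 apex 229 fl 243 htop 408 | side tip col 279 maxrow 333 top minrow 33 col 276
0.062 0 8 apex 222 fl 240 htop 410 | side tip col 275 maxrow 337 top minrow 33 col 278
0.062 0 12 apex 216 fl 237 htop 412 | side tip col 270 maxrow 341 top minrow 34 col 281
0.062 0.004 4 apex 236 fl 252 htop 417 | side tip col 283 maxrow 326 top minrow 28 col 280
0.062 0.004 8 apex 230 fl 248 htop 420 | side tip col 279 maxrow 330 top minrow 28 col 283
0.062 0.004 12 apex 223 fl 245 htop 422 | side tip col 274 maxrow 334 top minrow 29 col 285
0.066 -0.004 4 apex 219 fl 232 htop 387 | side tip col 275 maxrow 351 top minrow 50 col 272
0.066 -0.004 8 apex 212 fl 227 htop 390 | side tip col 270 maxrow 356 top minrow 51 col 274
0.066 -0.004 12 apex 205 fl 223 htop 391 | side tip col 265 maxrow 360 top minrow 51 col 276
0.066 0 4 
[... 695 characters left out ...]
w 63 col 274
0.07 -0.004 12 apex 201 fl 219 htop 381 | side tip col 265 maxrow 372 top minrow 64 col 275
0.07 0 4 apex 223 fl 236 htop 387 | side tip col 280 maxrow 355 top minrow 57 col 276
0.07 0 8 apex 216 fl 231 htop 389 | side tip col 274 maxrow 360 top minrow 57 col 278
0.07 0 12 apex 208 fl 227 htop 390 | side tip col 269 maxrow 365 top minrow 58 col 280
0.07 0.004 4 apex 230 fl 244 htop 397 | side tip col 284 maxrow 348 top minrow 51 col 281
0.07 0.004 8 apex 223 fl 239 htop 398 | side tip col 279 maxrow 353 top minrow 52 col 282
0.07 0.004 12 apex 215 fl 235 htop 399 | side tip col 273 maxrow 358 top minrow 53 col 284
obs apex 234 fl 256 htop 416 | side tip 283, 325, top 34, col 270
```

move_arm:
  steps:
    - {"fingers": 15, "translation": [-2, -1.5, -8], "turn": 0}
    - {"fingers": 15, "translation": [0, 0, -7], "turn": 0}
    - {"fingers": 15, "translation": [0, 0, 0], "turn": 0}

```text
t: 23.02
eef_pos: [0.4201, 0.067, 0.0871]
tool_rot: [0.0, 0.991, 0.131, -0.001]
contact_force: [0.5, 0.3, -1.2]
gripper_width: 0.251
```

Run:
```python
from h import *
o=get_obs();print({k:np.round(v,4) for k,v in o.items() if k!="joint_torque"})
im=snap("wrist","w25");cv2.imwrite("pics/w25z.png",cv2.resize(im[170:320,200:360],None,fx=4,fy=4,interpolation=cv2.INTER_CUBIC))
im=snap("side","s25");cv2.imwrite("pics/s25z.png",cv2.resize(im[230:370,180:320],None,fx=4.2,fy=4.2,interpolation=cv2.INTER_CUBIC))
```

```text
{'t': np.float64(23.025), 'q': array([-0.6884,  0.3161,  0.4497,  2.2771, -0.2431,  0.5938,  0.2076]), 'joint_vel': array([-0.0042, -0.0136,  0.0074, -0.0116,  0.0085,  0.0102, -0.0075]), 'eef_pos': array([0.4201, 0.067 , 0.0871]), 'tool_rot': array([ 3.000e-04,  9.914e-01,  1.310e-01, -1.000e-03]), 'contact_force': array([ 0.4762,  0.2613, -1.2148]), 'torque': array([ 0.0267, -0.0114,  0.0056]), 'gripper_width': np.float64(0.2512)}
```

View pics/w25z.png

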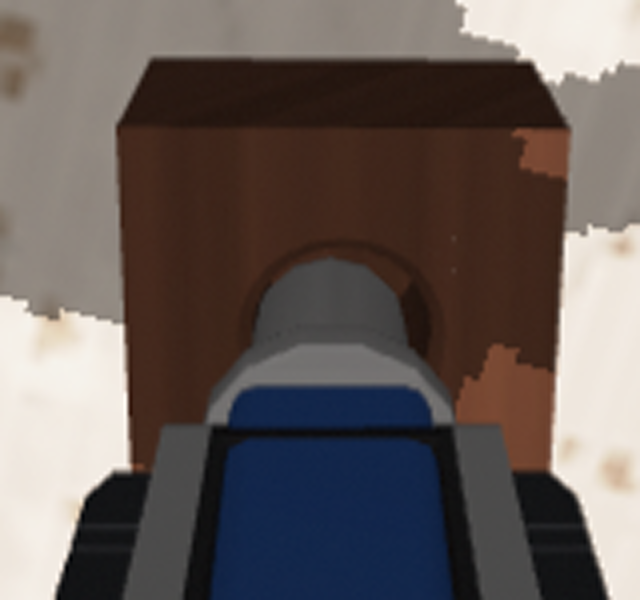

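View pics/s25z.png

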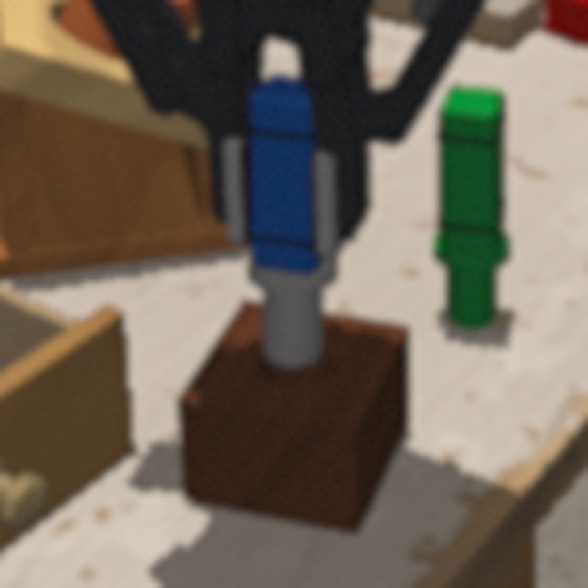

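move_arm:
  steps:
    - {"fingers": 15, "translation": [1.3, 0.3, -1], "turn": 0}
    - {"fingers": 15, "translation": [0, 0, -5], "turn": 0}
    - {"fingers": 15, "translation": [0, 0, -4], "turn": 0}

```text
t: 23.5
eef_pos: [0.4227, 0.0674, 0.0786]
tool_rot: [-0.0, 0.991, 0.131, 0.0]
contact_force: [-9.9, -7.0, 45.3]
gripper_width: 0.25
```

Run:
```python
from h import *
im=snap("wrist","w26");cv2.imwrite("pics/w26z.png",cv2.resize(im[170:320,200:360],None,fx=4,fy=4,interpolation=cv2.INTER_CUBIC))
im=snap("side","s26");cv2.imwrite("pics/s26z.png",cv2.resize(im[230:370,180:320],None,fx=4.2,fy=4.2,interpolation=cv2.INTER_CUBIC))
```

```text
(no output)
```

View pics/w26z.png

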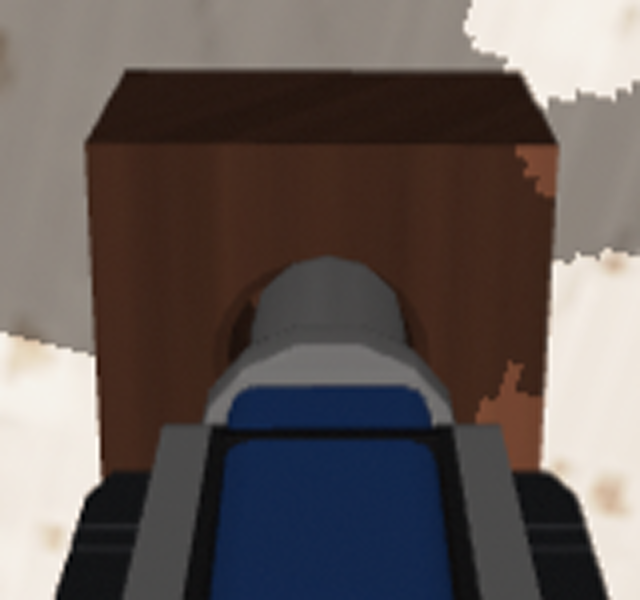

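View pics/s26z.png

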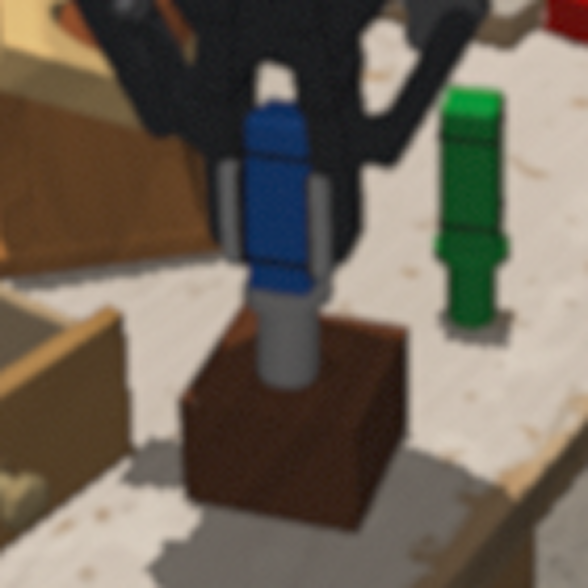

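move_arm:
  steps:
    - {"fingers": 15, "translation": [0, 0, 6], "turn": 0}
    - {"fingers": 15, "translation": [-0.3, -4, 0], "turn": 0}
    - {"fingers": 15, "translation": [0, 0, 0], "turn": 0}
    - {"fingers": 15, "translation": [0, 0, -4], "turn": 0}
    - {"fingers": 15, "translation": [0, 0, -2], "turn": 0}

```text
t: 24.22
eef_pos: [0.4215, 0.0636, 0.0775]
tool_rot: [0.0, 0.991, 0.131, -0.0]
contact_force: [0.1, -0.2, -1.9]
gripper_width: 0.258
```

Run:
```python
from h import *
im=snap("wrist","w27");cv2.imwrite("pics/w27z.png",cv2.resize(im[170:320,200:360],None,fx=4,fy=4,interpolation=cv2.INTER_CUBIC))
im=snap("side","s27");cv2.imwrite("pics/s27z.png",cv2.resize(im[230:370,180:320],None,fx=4.2,fy=4.2,interpolation=cv2.INTER_CUBIC))
```

```text
(no output)
```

View pics/w27z.png

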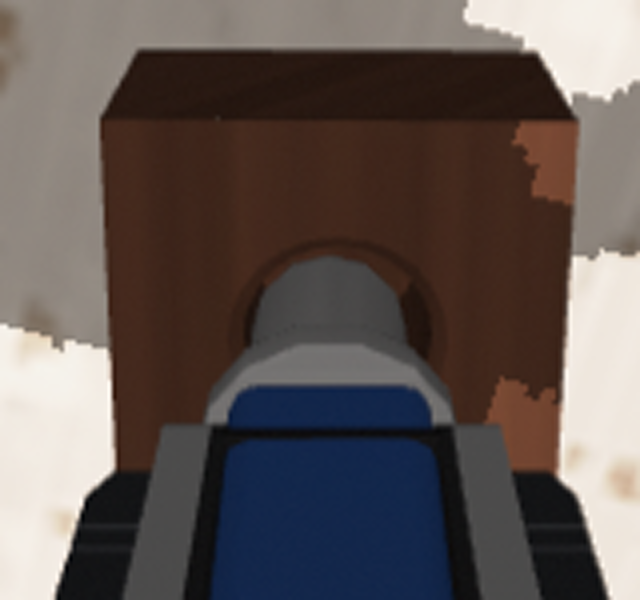

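View pics/s27z.png

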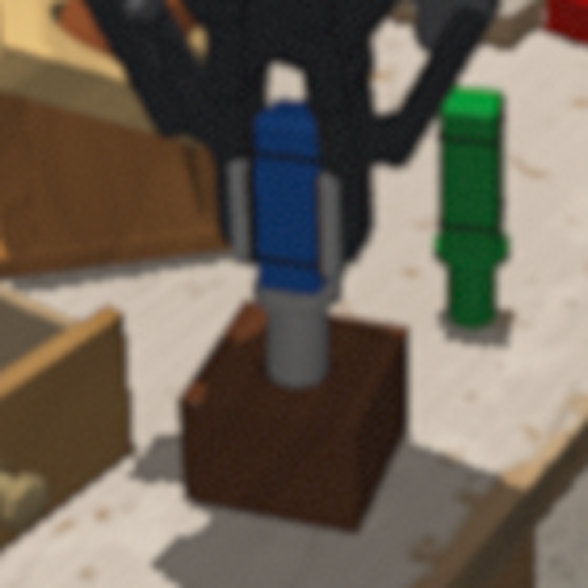

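move_arm:
  steps:
    - {"fingers": 15, "translation": [0.8, -0.3, -2], "turn": 0}
    - {"fingers": 15, "translation": [0, 0, -3], "turn": 0}

```text
t: 24.58
eef_pos: [0.4228, 0.0633, 0.0729]
tool_rot: [-0.0, 0.991, 0.131, 0.0]
contact_force: [-0.5, 0.3, -1.2]
gripper_width: 0.254
```

move_arm:
  steps:
    - {"fingers": 15, "translation": [0, 0, -3], "turn": 0}

```text
t: 24.7
eef_pos: [0.4226, 0.0633, 0.0698]
tool_rot: [-0.0, 0.991, 0.131, 0.0]
contact_force: [0.8, 0.3, -1.6]
gripper_width: 0.252
```

move_arm:
  steps:
    - {"fingers": 15, "translation": [0, 0, -3], "turn": 0}
    - {"fingers": 15, "translation": [0, 0, -3], "turn": 0}

```text
t: 24.95
eef_pos: [0.4226, 0.0633, 0.0638]
tool_rot: [-0.0, 0.991, 0.131, -0.0]
contact_force: [-0.1, -0.3, -2.5]
gripper_width: 0.251
```

move_arm:
  steps:
    - {"fingers": 15, "translation": [0, 0, -3], "turn": 0}

```text
t: 25.08
eef_pos: [0.4226, 0.0633, 0.0608]
tool_rot: [-0.0, 0.991, 0.131, 0.0]
contact_force: [-0.0, -0.1, -1.5]
gripper_width: 0.255
```

Run:
```python
from h import *
im=snap("wrist","w28");cv2.imwrite("pics/w28z.png",cv2.resize(im[170:320,200:360],None,fx=4,fy=4,interpolation=cv2.INTER_CUBIC))
im=snap("side","s28");cv2.imwrite("pics/s28z.png",cv2.resize(im[230:370,180:320],None,fx=4.2,fy=4.2,interpolation=cv2.INTER_CUBIC))
```

```text
(no output)
```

View pics/w28z.png

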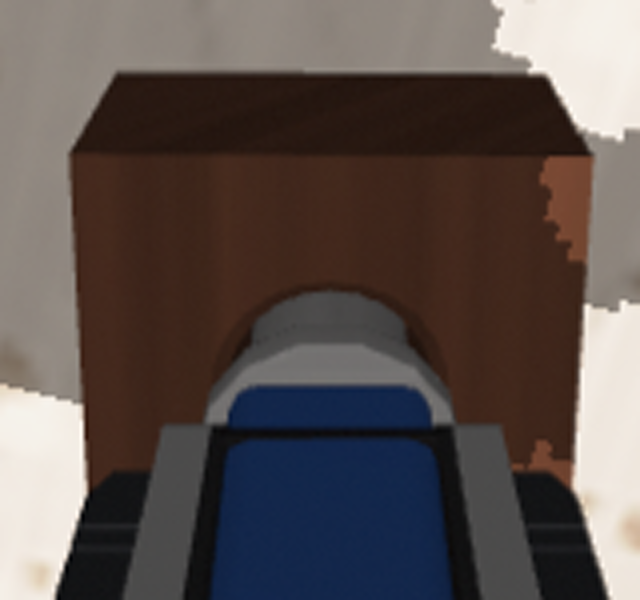

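View pics/s28z.png

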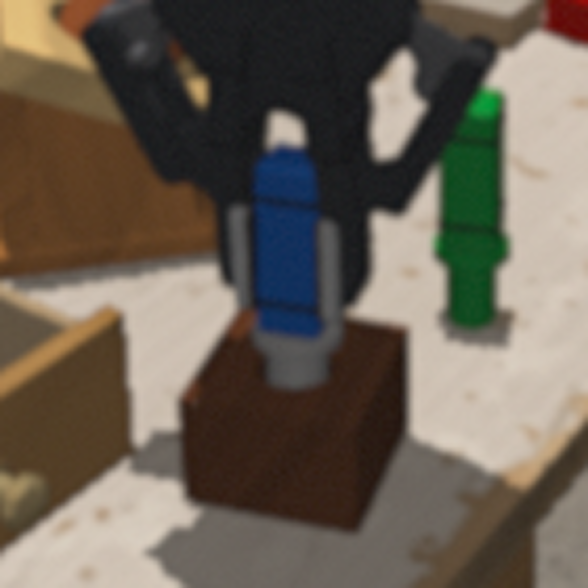

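move_arm:
  steps:
    - {"fingers": 15, "translation": [0, -0.7, -3], "turn": 0}
    - {"fingers": 15, "translation": [0, 0, -3], "turn": 0}

```text
t: 25.42
eef_pos: [0.4227, 0.0625, 0.0549]
tool_rot: [-0.0, 0.991, 0.131, 0.0]
contact_force: [-0.3, 0.1, -1.6]
gripper_width: 0.253
```

move_arm:
  steps:
    - {"fingers": 15, "translation": [0, 0, -2], "turn": 0}

```text
t: 25.55
eef_pos: [0.4226, 0.0626, 0.053]
tool_rot: [-0.0, 0.991, 0.131, -0.0]
contact_force: [-5.6, 0.5, 24.8]
gripper_width: 0.253
```

move_arm:
  steps:
    - {"fingers": 15, "translation": [0, 0, -2], "turn": 0}

```text
t: 25.68
eef_pos: [0.4225, 0.0629, 0.0523]
tool_rot: [-0.001, 0.991, 0.131, -0.001]
contact_force: [-11.7, 2.4, 44.7]
gripper_width: 0.251
```

Run:
```python
from h import *
im=snap("wrist","w29");cv2.imwrite("pics/w29z.png",cv2.resize(im[170:320,200:360],None,fx=4,fy=4,interpolation=cv2.INTER_CUBIC))
im=snap("side","s29");cv2.imwrite("pics/s29z.png",cv2.resize(im[230:370,180:320],None,fx=4.2,fy=4.2,interpolation=cv2.INTER_CUBIC))
```

```text
(no output)
```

View pics/s29z.png

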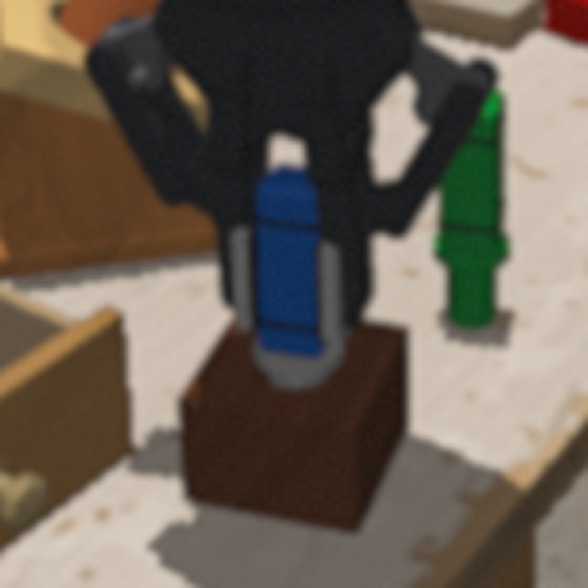

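move_arm:
  steps:
    - {"fingers": 15, "translation": [0, 0, 2.5], "turn": 0}
    - {"fingers": 45, "translation": [0, 0, 0], "turn": 0}
    - {"fingers": 45, "translation": [0, 0, 0], "turn": 0}
    - {"fingers": 45, "translation": [0, 0, 0], "turn": 0}
    - {"fingers": 45, "translation": [0, 0, 20], "turn": 0}
    - {"fingers": 45, "translation": [0, 0, 40], "turn": 0}
    - {"fingers": 45, "translation": [0, 0, 50], "turn": 0}

```text
t: 26.65
eef_pos: [0.4218, 0.0622, 0.164]
tool_rot: [0.001, 0.991, 0.131, -0.001]
contact_force: [0.2, 1.2, -0.3]
gripper_width: 0.523
```

Run:
```python
from h import *
o=get_obs();print({k:np.round(v,4) for k,v in o.items() if k!="joint_torque"})
im=snap("wrist","w30")
im=snap("side","s30");cv2.imwrite("pics/s30z.png",cv2.resize(im[180:370,150:320],None,fx=3.15,fy=3.15,interpolation=cv2.INTER_CUBIC))
```

```text
{'t': np.float64(26.65), 'q': array([-0.7732,  0.1631,  0.5349,  2.2165, -0.1153,  0.7903,  0.1002]), 'joint_vel': array([-0.4485, -0.815 ,  0.3506, -0.3526,  0.6681,  1.0283, -0.6314]), 'eef_pos': array([0.4218, 0.0622, 0.164 ]), 'tool_rot': array([ 6.000e-04,  9.914e-01,  1.310e-01, -1.200e-03]), 'contact_force': array([ 0.2336,  1.1879, -0.2997]), 'torque': array([ 0.0399, -0.0627,  0.0303]), 'gripper_width': np.float64(0.5234)}
```

View pics/s30z.png

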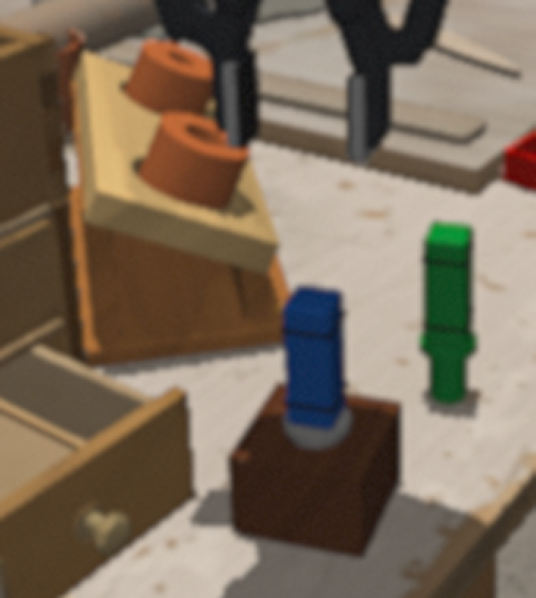

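View pics/w30.png

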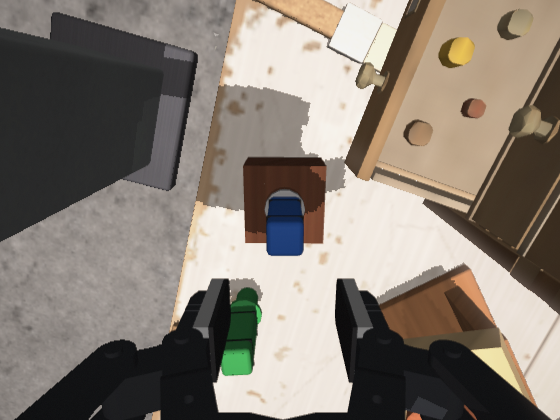

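move_arm:
  steps:
    - {"fingers": 85, "translation": [5, -5, 40], "turn": 0}
    - {"fingers": 85, "translation": [32, -26, 0], "turn": -0.15}
    - {"fingers": 85, "translation": [33, -27, 0], "turn": -0.15}
    - {"fingers": 85, "translation": [33, -27, 0], "turn": -0.15}
    - {"fingers": 85, "translation": [33, -27, 0], "turn": -0.15}
    - {"fingers": 85, "translation": [33, -27, 0], "turn": -0.15}
    - {"fingers": 85, "translation": [33, -27, 0], "turn": -0.15}
    - {"fingers": 85, "translation": [32, -25, -20], "turn": -0.156}
    - {"fingers": 85, "translation": [0, 0, -20], "turn": 0}
    - {"fingers": 85, "translation": [0, 0, 0], "turn": 0}

```text
t: 28.0
eef_pos: [0.6545, -0.1276, 0.1606]
tool_rot: [0.001, 0.923, -0.386, -0.003]
contact_force: [-0.5, -0.0, 0.2]
gripper_width: 0.998
```

Run:
```python
from h import *
o=get_obs();print({k:np.round(v,4) for k,v in o.items() if k!="joint_torque"})
w=o["tool_rot"];print("jaw",np.degrees(2*np.arctan2(w[2],w[1])))
im=snap("wrist","w31");snap("top","t31")
c=cal("wrist");m=np.array([.654,-.1306,.107]);n=np.array([-.3015,-.2965,.906])
print(proj(c,[m,m-.03*n,o["eef_pos"]]))
t=cv2.imread("pics/top0.png").astype(int);mk=((t[...,2]>120)&(t[...,1]<60)&(t[...,0]<60)).astype(np.uint8)
k,l,s,ce=cv2.connectedComponentsWithStats(mk);i=1+np.argmax(s[1:,4]);pts=np.argwhere(l==i)[:,::-1].astype(np.float32)
b=cv2.boxPoints(cv2.minAreaRect(pts));ct=cal("top");print(b);print([np.round(atz(ct,q,.02),3) for q in b])
```

```text
{'t': np.float64(28.0), 'q': array([-0.3965,  0.6421,  0.7415,  1.6727, -0.4913,  1.0282, -0.2835]), 'joint_vel': array([-0.0176, -0.0454,  0.0171, -0.0188,  0.0095,  0.0125, -0.0093]), 'eef_pos': array([ 0.6545, -0.1276,  0.1606]), 'tool_rot': array([ 7.000e-04,  9.226e-01, -3.857e-01, -2.700e-03]), 'contact_force': array([-0.5351, -0.0241,  0.249 ]), 'torque': array([ 0.0339,  0.0061, -0.0604]), 'gripper_width': np.float64(0.9983)}
jaw -45.36903273574475
[[282.47057071 250.0242782 ]
 [282.57773578 214.72401209]
 [278.22966058 293.05763968]]
[[340.43808 292.17435]
 [348.43228 232.78896]
 [422.834   242.8046 ]
 [414.8398  302.19   ]]
[array([ 0.38 , -0.255,  0.02 ]), array([ 0.507, -0.278,  0.02 ]), array([ 0.483, -0.44 ,  0.02 ]), array([ 0.357, -0.413,  0.02 ])]
```

View pics/w31.png

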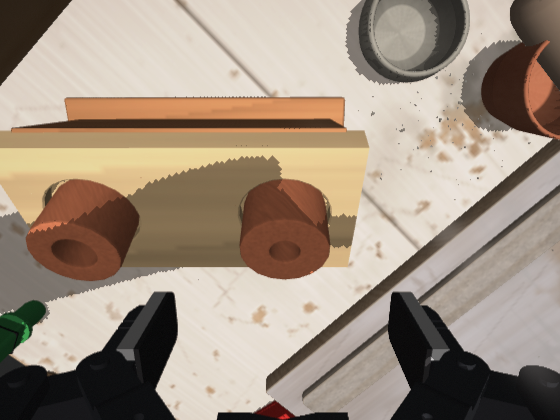

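move_arm:
  steps:
    - {"fingers": 85, "translation": [0, 0, -30], "turn": 0}
    - {"fingers": 85, "translation": [0, 0, -30], "turn": 0}
    - {"fingers": 85, "translation": [0, 0, -15], "turn": 0}
    - {"fingers": 85, "translation": [0, 0, 0], "turn": 0}

```text
t: 28.6
eef_pos: [0.6562, -0.1278, 0.0885]
tool_rot: [-0.0, 0.923, -0.386, -0.0]
contact_force: [-0.5, -0.0, 0.7]
gripper_width: 0.994
```

Run:
```python
from h import *
im=snap("wrist","w32");im=snap("side","s32");cv2.imwrite("pics/s32z.png",cv2.resize(im[150:270,150:270],None,fx=5,fy=5,interpolation=cv2.INTER_CUBIC))
```

```text
(no output)
```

View pics/w32.png

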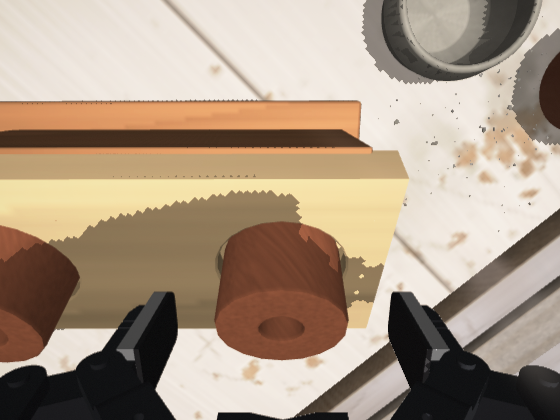

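View pics/s32z.png

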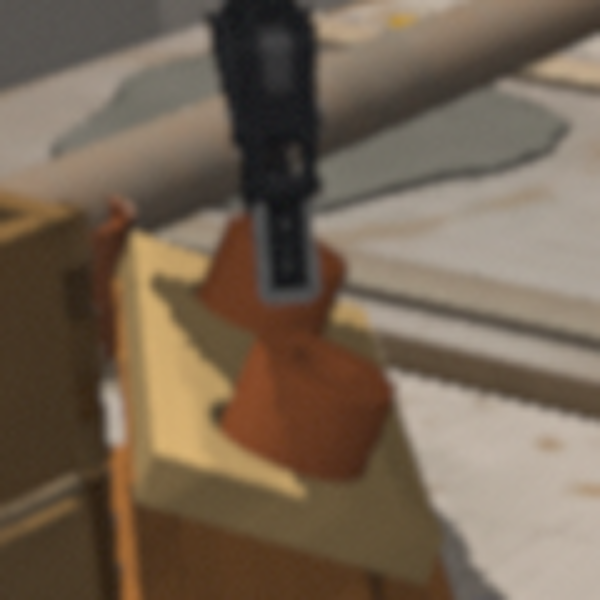

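move_arm:
  steps:
    - {"fingers": 85, "translation": [0, 0, -4], "turn": 0}
    - {"fingers": 60, "translation": [0, 0, 0], "turn": 0}
    - {"fingers": 45, "translation": [0, 0, 0], "turn": 0}
    - {"fingers": 45, "translation": [0, 0, 0], "turn": 0}
    - {"fingers": 45, "translation": [0, 0, 0], "turn": 0}
  newtons: 35

```text
t: 29.32
eef_pos: [0.6567, -0.1285, 0.0851]
tool_rot: [-0.0, 0.922, -0.386, 0.0]
contact_force: [-2.5, 0.6, 6.2]
gripper_width: 0.605
```

move_arm:
  steps:
    - {"fingers": 45, "translation": [-1, -1, 3], "turn": 0}
    - {"fingers": 45, "translation": [-2, -2, 6], "turn": 0}
    - {"fingers": 45, "translation": [-2, -2, 6], "turn": 0}
    - {"fingers": 45, "translation": [-2, -2, 8], "turn": 0}
    - {"fingers": 45, "translation": [0, 0, 30], "turn": 0}

```text
t: 29.95
eef_pos: [0.6481, -0.1354, 0.1368]
tool_rot: [0.0, 0.922, -0.386, -0.002]
contact_force: [0.8, -0.6, -1.4]
gripper_width: 0.603
```

Run:
```python
from h import *
im=snap("wrist","w33");im=snap("side","s33");cv2.imwrite("pics/s33z.png",cv2.resize(im[130:270,130:270],None,fx=4.2,fy=4.2,interpolation=cv2.INTER_CUBIC))
```

```text
(no output)
```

View pics/s33z.png

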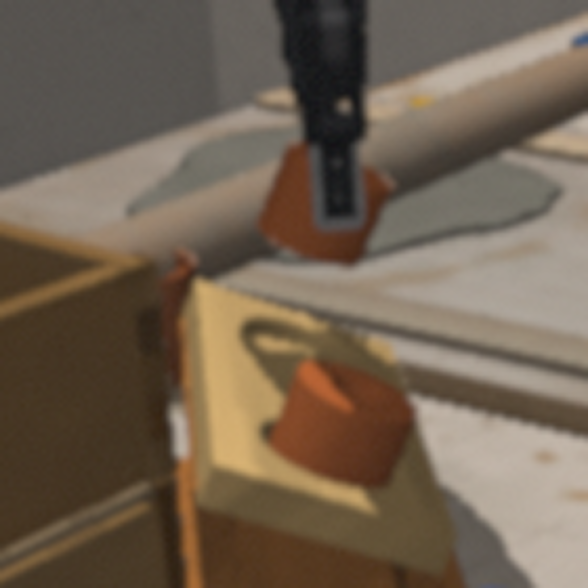

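View pics/w33.png

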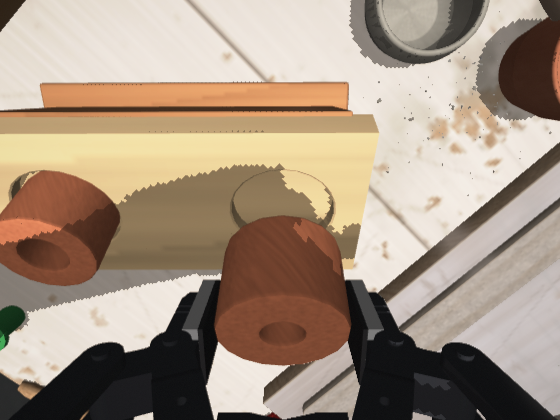

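move_arm:
  steps:
    - {"fingers": 45, "translation": [-15, -15, 35], "turn": 0}
    - {"fingers": 45, "translation": [-32, -32, 0], "turn": 0}
    - {"fingers": 45, "translation": [-36, -35, 0], "turn": 0}
    - {"fingers": 45, "translation": [-36, -35, 0], "turn": 0}
    - {"fingers": 45, "translation": [-36, -35, 0], "turn": 0}
    - {"fingers": 45, "translation": [-36, -34, -20], "turn": 0}
    - {"fingers": 45, "translation": [-28, -26, -30], "turn": 0}
    - {"fingers": 45, "translation": [0, 0, -30], "turn": 0}
    - {"fingers": 45, "translation": [0, 0, 0], "turn": 0}

```text
t: 31.18
eef_pos: [0.4289, -0.3465, 0.0907]
tool_rot: [-0.0, 0.922, -0.387, -0.002]
contact_force: [-0.3, -0.8, -1.8]
gripper_width: 0.606
```

Run:
```python
from h import *
im=snap("wrist","w34");im=snap("side","s34");cv2.imwrite("pics/s34z.png",cv2.resize(im[130:270,280:450],None,fx=4,fy=4,interpolation=cv2.INTER_CUBIC));im=snap("top","t34")
cv2.imwrite("pics/t34z.png",cv2.resize(im[170:320,290:470],None,fx=3.5,fy=3.5))
```

```text
(no output)
```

View pics/w34.png

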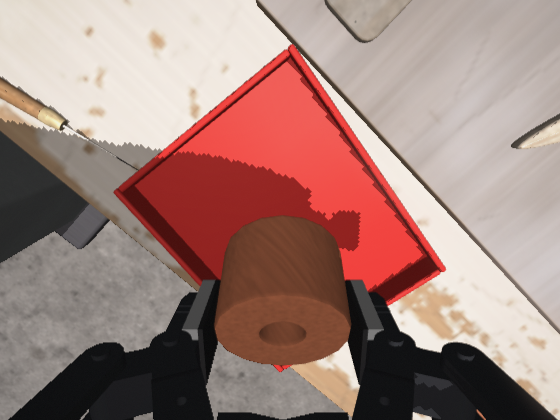

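View pics/s34z.png

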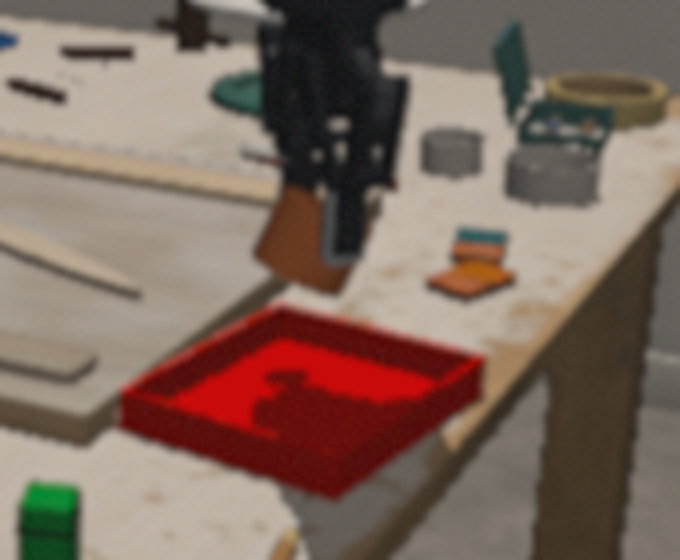

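Run:
```python
from h import *
c=cal("wrist");e=get_obs()["eef_pos"]
P=np.array([atz(c,q,.025) for q in [(292,48),(118,190),(280,370),(443,268)]]);print(np.round(P,3),P.mean(0));print(proj(c,[[e[0],e[1],.025]]),e)
```

```text
[[ 0.51  -0.278  0.025]
 [ 0.386 -0.26   0.025]
 [ 0.361 -0.416  0.025]
 [ 0.488 -0.434  0.025]] [ 0.43623847 -0.34715234  0.025     ]
[[280.79878818 236.8674462 ]] [ 0.43156936 -0.34756259  0.09339417]
```

move_arm:
  steps:
    - {"fingers": 45, "translation": [2, 0, -25], "turn": 0}
    - {"fingers": 45, "translation": [0, 0, -20], "turn": 0}
    - {"fingers": 45, "translation": [0, 0, -10], "turn": 0}
    - {"fingers": 45, "translation": [0, 0, -4], "turn": 0}

```text
t: 31.82
eef_pos: [0.4325, -0.3474, 0.0332]
tool_rot: [0.0, 0.922, -0.386, -0.0]
contact_force: [-1.7, 0.7, -0.8]
gripper_width: 0.598
```

move_arm:
  steps:
    - {"fingers": 45, "translation": [0, 0, -3], "turn": 0}

```text
t: 31.95
eef_pos: [0.4328, -0.3478, 0.0307]
tool_rot: [0.0, 0.922, -0.386, 0.0]
contact_force: [-0.5, -0.4, -1.9]
gripper_width: 0.599
```

move_arm:
  steps:
    - {"fingers": 45, "translation": [0, 0, -2], "turn": 0}
    - {"fingers": 45, "translation": [0, 0, 0], "turn": 0}

```text
t: 32.2
eef_pos: [0.4327, -0.3475, 0.0287]
tool_rot: [-0.0, 0.922, -0.386, 0.0]
contact_force: [0.5, -0.0, -2.3]
gripper_width: 0.599
```

move_arm:
  steps:
    - {"fingers": 45, "translation": [0, 0, -2], "turn": 0}
    - {"fingers": 45, "translation": [0, 0, -1.5], "turn": 0}
    - {"fingers": 66, "translation": [0, 0, 0], "turn": 0}
    - {"fingers": 70, "translation": [0, 0, 0], "turn": 0}
    - {"fingers": 70, "translation": [0, 0, 0], "turn": 0}
    - {"fingers": 70, "translation": [0, 0, 0], "turn": 0}
    - {"fingers": 70, "translation": [0, 0, 30], "turn": 0}
    - {"fingers": 70, "translation": [0, 0, 50], "turn": 0}
    - {"fingers": 70, "translation": [0, 0, 50], "turn": 0}
    - {"fingers": 70, "translation": [0, 0, 30], "turn": 0}

```text
t: 33.45
eef_pos: [0.433, -0.3481, 0.1873]
tool_rot: [0.0, 0.922, -0.386, 0.001]
contact_force: [0.1, -1.2, -0.7]
gripper_width: 0.82
```

move_arm:
  steps:
    - {"fingers": 70, "translation": [10, -20, 20], "turn": 0}
    - {"fingers": 70, "translation": [10, -40, 0], "turn": 0}
    - {"fingers": 70, "translation": [10, -40, 0], "turn": 0}
    - {"fingers": 70, "translation": [0, 0, 0], "turn": 0}

```text
t: 33.95
eef_pos: [0.4619, -0.4504, 0.2049]
tool_rot: [0.001, 0.922, -0.388, 0.0]
contact_force: [0.2, -0.3, -0.8]
gripper_width: 0.821
```

Run:
```python
from h import *
print(get_obs()["t"],get_obs()["contact_force"])
im=snap("side","s35");cv2.imwrite("pics/s35z.png",cv2.resize(im[160:350,150:420],None,fx=2.9,fy=2.9,interpolation=cv2.INTER_CUBIC))
im=snap("top","t35")
```

```text
33.95 [ 0.23386896 -0.31513386 -0.77705218]
```

View pics/s35z.png

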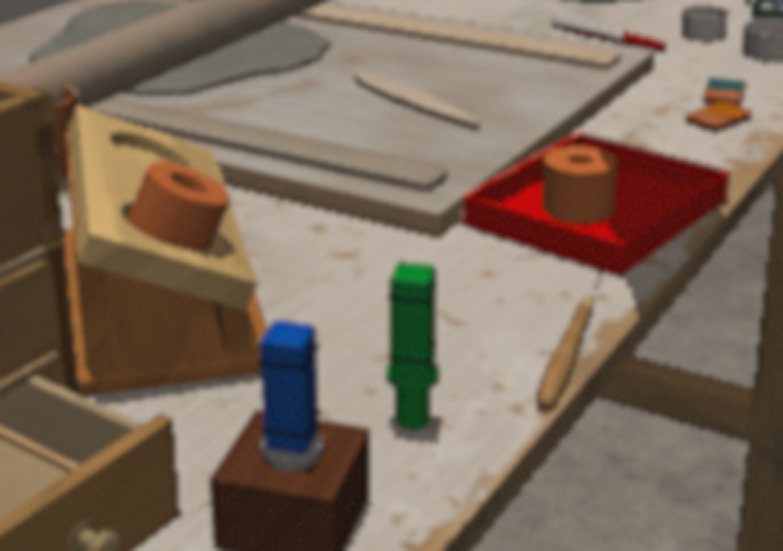

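View pics/t35.png

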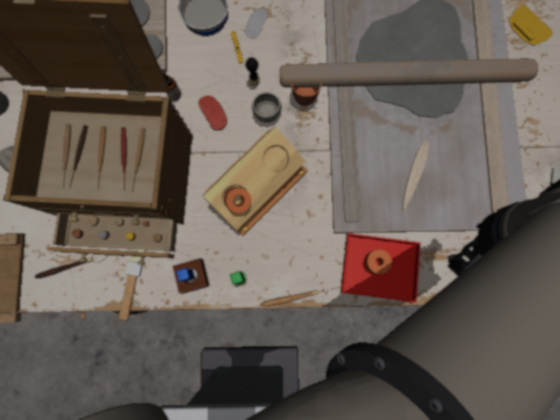

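```bash
python3 -c "
from station import *
print(hand_in())"
```

```text
the job is handed in; nothing more can be done
None
```

I finished the job and handed it in at about 34 s of the 72 s allowed. `hand_in` gave no verdict, so I don't know how it was judged.

**Left collar:** this is the good one. The plug went all the way in, until the flange met the collar. My first approach missed the bore and pressed on the mouth with about 40–45 N. Seating the flange then reached about 60 N, which is more than the light push you asked for.

**Right collar:** this is the shrunk one. The plug stopped at its mouth. I pressed it twice, at about 5–10 N, once slightly off-centre and once centred.

**Gauge:** it is back upright in its holder with the flange on the block. It took several tries: the plug slipped out of the hole while I was straightening it, and once it pressed on the rim at about 45 N.

**Last checks:** the side and top pictures before hand-in showed:
- the gauge upright in its holder;
- the good collar square in its left nest;
- the shrunk collar flat in the red tray;
- the gripper clear of everything.

I checked the good collar's final position by eye and did not measure it. The cameras disagreed by up to 8 mm on where the gauge stood, so I corrected the insertions from the wrist camera.

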